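# Lay out a pipe-repair kit on its silhouette pads

### The arm

A 7-joint arm with a two-finger parallel gripper is mounted at the origin on the work surface. World frame = base frame: x ahead of the robot, y to its left, z up, the work surface at z = 0. Lengths are in m, angles in rad, forces in N, time in s.
With the tool pointing down it reaches from about 0.4 to 0.85 m from the base axis. Payload 4.4 kg.
Tool frame: the origin (TCP) lies at the very end of the fingers, on their centre line; the grasp point (between the pads) lies 19 mm behind it (r.grip_depth is the distance from the TCP to the grasp point, in m); y points along the fingers, x is the direction in which the jaws open and shut, and the axes are right-handed (so a half turn about y gives the same grasp; the last joint's range is limited). The gripper opens to 94 mm and grips with 3 to 60 N. Pads are 16 mm wide; open, the fingers measure 119 mm over their backs; the gripper's body (75 mm by 177 mm) begins 78 mm behind the grasp point.
Start: joints at [1.108, 0.628, 0.038, 1.517, -0.027, 0.996, -0.02], TCP at [0.251, -0.599, 0.205] pointing down, gripper open.
Joint ranges: [-3.06, 3.06], [-0.37, 2.12], [-1.25, 1.32], [0.18, 2.47], [-1.1, 4.24], [0.23, 1.98], [-2.94, 2.94]. Speed limits (rad/s): [2.57, 2.57, 3.14, 3.14, 3.14, 3.14, 3.14].

### API

Orientations are given as a unit quaternion [w, x, y, z].
In Python, from workcell import r, optics, ticket gives the robot as it stands.
- The arm moves only by the tool step_arm, never from a script. Its argument "series" is a list of rows, each an object with "hand": the gripper command: -1 is shut, 1 is fully open, values between are in proportion; "xyz": the shift along the tool's x, y, z in m, a list of three; "rot": the turn, a rotation vector about the tool's x, y, z in degrees, a list of three. A call has 1 to 12 rows; each row shifts and turns the commanded pose from where the row before left it, along the tool's axes as they then stand; what a row does not reach is not made up. A row lasts 1/12 s, in which the tool goes at most 41.7 mm and 7.16 degrees, less where a joint would pass 70% of its speed; a pose out of reach is approached as far as the arm can. A call is refused whole if a number of a shift passes 0.0417 or a number of a turn 7.16, either way. A call with a gripper value outside its range is refused whole. The fingers move at their own pace and stop on an object; "squeeze" is the grip in N (left out, the last holds). Time passes only in rows, so rows that do not move let the fingers close. It gives the time, the measured TCP pose, the force and the opening at its end, in the units of the state.
- r.state(): the state, without advancing time (a new reading comes with each control period).
- optics.get_image(name): name is "scene" or "top" or "wrist"; returns a dict with "img" (420x560x3 uint8, red, green, blue), "intrinsics" (3x3 intrinsics, pixels), "R" (3x3) and "t" (3): a world point X has camera coordinates R X + t. Camera axes: x right, y down, z forward; pixel columns grow to the right and rows downward; lengths in m; the calibration is good to about 2 mm. A picture is of the moment at which its call begins. There is no depth.
- ticket.sign_off(): hands the job in, once; it reports no verdict.
The state is a dict: "clock": time; "q": joint angles; "dq": joint speeds; "tau": joint torques, N m; "tcp_pos": TCP position; "tool_rot": TCP orientation; "wrist_force": force on the tool from outside, world axes, zero at the start; "moment": the same for the moment, N m; "grip_width": finger opening in m.
Only numpy, scipy, OpenCV 4.12 (cv2) and the standard library are available. Lean on these libraries where they do the work, as an engineer would, in place of code of your own. Each camera call takes 0.05 s, during which the arm holds its last target.

### The job

Lay out the repair kit on the bench: set the flange, the big hexagon nut, the hand-wheel valve and the pipe union each on the round plywood pad whose black silhouette matches it, centred on the silhouette, standing or lying as it does now, with the valve and the union turned to lie along their silhouettes. Set the parts down, do not drop them. The pipe elbow has no pad: leave it where it lies.

Things in the scene. Friction and masses are not known exactly. Their poses are not given: they have to be found in the camera images.
- flange_c (a point): Pipe flange of dark steel: a round disc 96 mm across and 14 mm thick lying flat, with four bolt holes and an upright round neck 44 mm across (flaring to 52 mm at its foot, the lowest 8 mm) that rises to 48 mm above the bench. About 0.6 kg. This point is on the axis, 24 mm above its underside; z is up. Grip it by the neck.
- nut_c (a point): Large plain steel hexagon nut lying flat: 55 mm across flats, 29 mm high, bore 36 mm, about 0.4 kg. This point is on the axis, half-way up (14.5 mm above its underside); x and the directions every 60 degrees from it are normal to flats; z is up.
- valve_c (a point): Small upright gate valve, off-white, with a dark round handwheel flat on top. 104 mm high, 84 mm long along its pipe axis, ends 40 mm wide. Handwheel 60 mm across, 12 mm thick, its middle 98 mm above the underside; only a thin stem (18 mm) below it down to 64 mm. About 0.55 kg. Point: on the stem axis, 52 mm above the underside; x: pipe axis (both ends alike); z up. Lift by the wheel rim.
- union_c (a point): Plain steel pipe union lying on its side: a straight pipe piece 27 mm across and 104 mm long with an eight-sided nut round its middle, 41 mm across flats and 30 mm long, which rests on one flat with two more flats upright at the sides. About 0.4 kg. This point is the middle, 20.5 mm above its lowest face; x lies along the pipe (both ends alike); z is up.
- elbow_c (a point): Dark steel pipe elbow lying flat, L-shaped, 70 mm overall each way and 42 mm high. It has no pad and stays where it is (nudged at most 25 mm). This point is 21 mm above the bench in the middle of its square outline; its two open ends point to its x and y. (A washer, a small cork ring and a 38 mm high bolt, each under 32 mm across, also lie between the parts.)
- pad_flange_top (a point): Fixed round light plywood pad, 120 mm across and 6 mm thick, with a flat black silhouette in its middle: a plain disc 100 mm across, for the flange. This point is the centre of the silhouette, on the pad's top face, 6 mm above the bench; z is up.
- pad_nut_top (a point): Fixed round light plywood pad, 120 mm across and 6 mm thick, with a flat black silhouette in its middle: a hexagon 59 mm across flats, for the nut. This point is the centre of the silhouette, on the pad's top face, 6 mm above the bench; z is up and x is normal to a flat.
- pad_valve_top (a point): Fixed round light plywood pad, 120 mm across and 6 mm thick, with a flat black silhouette in its middle: a bar 88 mm by 44 mm with a disc 64 mm across at its middle, for the valve with its handwheel. This point is the centre of the silhouette, on the pad's top face, 6 mm above the bench; z is up; x lies along the bar.
- pad_union_top (a point): Fixed round light plywood pad, 120 mm across and 6 mm thick, with a flat black silhouette in its middle: a slim bar 108 mm by 31 mm with a 34 mm long, 45 mm wide block at its middle, for the pipe union. This point is the centre of the silhouette, on the pad's top face, 6 mm above the bench; z is up; x lies along the bar.
Mind the look-alikes: they are no part of the job. Leave any pink look-alike of the part that bears pad_flange_top alone.

How it is judged:
By the outcome, as a careful person would: the job done as asked, in the order asked, and still so for the second after the job is handed in, with the robot touching nothing.
It also fails if it takes over 120 s, if anything falls off the work surface, if the arm or the gripper's body presses on something with over 40 N, if the wrist force passes 120 N, or if a joint passes its speed limit or range.

## Working session

There is one attempt and no reset: what is moved stays moved. The work goes in short steps, Python scripts to look and compute and a tool call to move; the robot and the scene stay as the last step left them, time stands still between calls to the robot, and variables do not carry over. Pictures are saved under pics/ and viewed, and the job is handed in when it is done.

Besides the shell and the picture viewer there is one more tool, called after "Call:" as name([rows], argument=value, ...), one row to a line, values as JSON. step_arm: Moves the arm, as the interface text tells. Its arguments: {"type":"object","properties":{"series":{"type":"array","items":{"type":"object","properties":{"hand":{"type":"number"},"xyz":{"type":"array","items":{"type":"number"}},"rot":{"type":"array","items":{"type":"number"}}}}},"squeeze":{"type":"number"}},"required":["series"]}

```bash
mkdir -p pics; ls; python3 - <<'E'
from workcell import r, optics, ticket
import cv2
s=r.state(); print({k:(v if not hasattr(v,'round') else v) for k,v in s.items()}); print(r.grip_depth)
for n in ("scene","top","wrist"):
    d=optics.get_image(n); cv2.imwrite(f"pics/{n}0.png",d["img"][:,:,::-1]); print(n,d["intrinsics"].tolist() if hasattr(d["intrinsics"],'tolist') else d["intrinsics"],d["R"],d["t"])
E
```

```text
pics
{'clock': 0.0, 'q': array([ 1.10820639,  0.62933745,  0.03841653,  1.51837717, -0.02698821,
        0.99630715, -0.01997187]), 'dq': array([-5.59060533e-04, -1.35491006e-03, -2.00125149e-03,  9.46164713e-04,
        5.53803528e-06,  1.30698458e-03,  2.13917624e-04]), 'tau': array([-3.64218249e-04, -5.49731326e+01,  1.14359569e+00, -1.86633271e+01,
       -5.22193371e-02,  2.38227414e-02,  1.68176584e-04]), 'tcp_pos': array([ 0.25097163, -0.59885449,  0.20455638]), 'tool_rot': array([ 0.58911906, -0.58838213,  0.39219441, -0.39106105]), 'wrist_force': array([-0.58137556, -0.22306842, -0.43805968]), 'moment': array([0.00200634, 0.02691932, 0.0401533 ]), 'grip_width': 0.09409734731986587}
0.0188
scene [[405.0221938058759, 0.0, 284.83951882359764], [0.0, 405.0221938058759, 210.52945171935826], [0.0, 0.0, 1.0]] [[ 0.56148196  0.82746466  0.00634437]
 [ 0.47556761 -0.31640643 -0.82080595]
 [-0.67718052  0.46388491 -0.57117189]] [-0.22955087 -0.178945    1.48893453]
top [[453.37226021385425, 0.0, 276.41956759434623], [0.0, 453.37226021385425, 213.1969205030481], [0.0, 0.0, 1.0]] [[-0.01583179 -0.99974037 -0.01638713]
 [-0.98725946  0.01822515 -0.15807154]
 [ 0.15832915  0.0136758  -0.98729168]] [-0.02360551  0.43531253  1.51520679]
wrist [[293.1496120994166, 0.0, 283.06161938238915], [0.0, 293.1496120994166, 204.0465039329884], [0.0, 0.0, 1.0]] [[ 0.38675801 -0.92217875 -0.00214152]
 [-0.89600572 -0.37632848  0.2356918 ]
 [-0.21815589 -0.08923688 -0.97182549]] [-0.64905837 -0.02433926  0.39063851]
```

View pics/scene0.png

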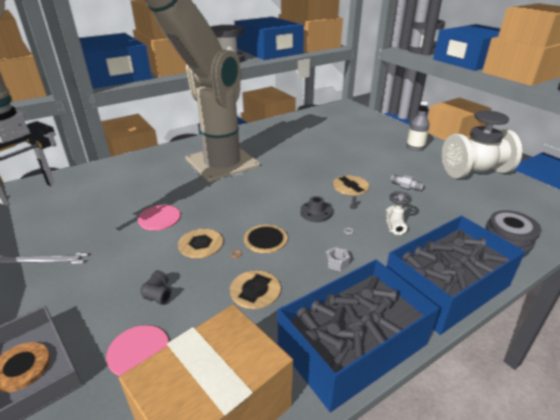

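View pics/top0.png

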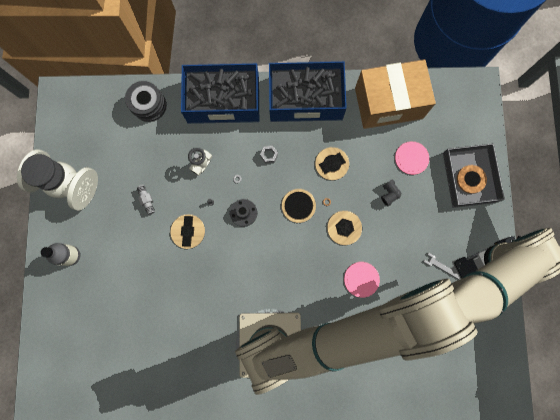

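View pics/wrist0.png

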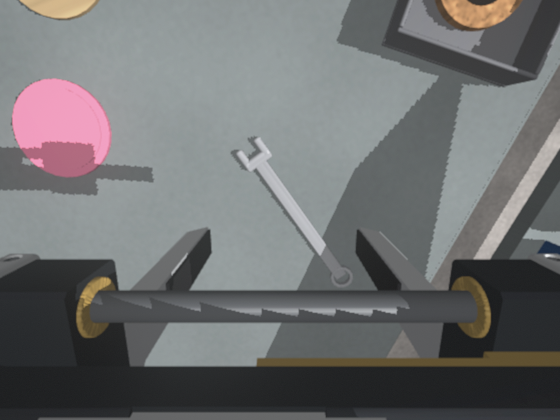

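```bash
python3 - <<'E'
import cv2
a=cv2.imread('pics/top0.png'); cv2.imwrite('pics/top0_L.png',cv2.resize(a[130:260,120:290],None,fx=4.5,fy=4.5,interpolation=cv2.INTER_CUBIC))
cv2.imwrite('pics/top0_R.png',cv2.resize(a[130:260,270:430],None,fx=4.5,fy=4.5,interpolation=cv2.INTER_CUBIC))
E
```

```text
(no output)
```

View pics/top0_L.png

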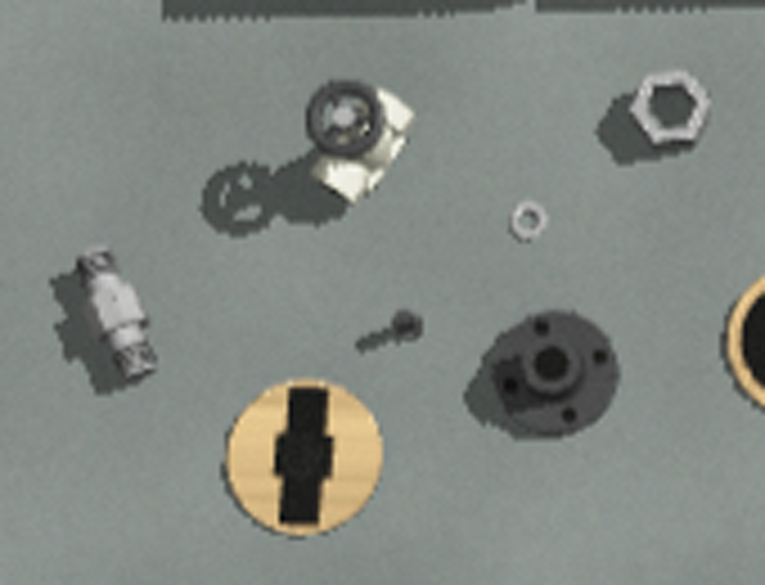

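View pics/top0_R.png

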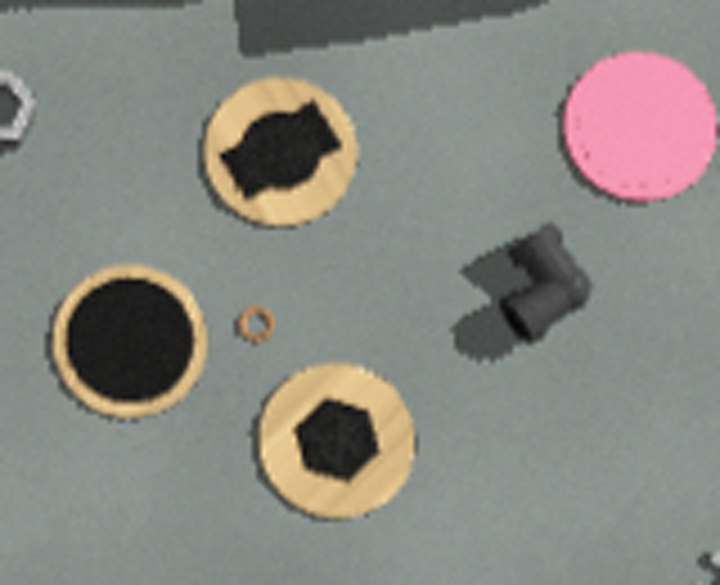

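```bash
cat > h.py <<'E'
import numpy as np, cv2
from scipy.spatial.transform import Rotation as Ro
def grab(optics,n,save=None):
    d=optics.get_image(n); d={k:np.array(v) for k,v in d.items()}
    if save: cv2.imwrite(f"pics/{save}.png",d["img"][:,:,::-1]); np.savez(f"pics/{save}.npz",**d)
    return d
def load(save): return dict(np.load(f"pics/{save}.npz"))
def ray(d,uv,z):
    uv=np.atleast_2d(np.asarray(uv,float)); K=d["intrinsics"]
    c=np.c_[(uv[:,0]-K[0,2])/K[0,0],(uv[:,1]-K[1,2])/K[1,1],np.ones(len(uv))]
    w=c@d["R"]; o=-d["R"].T@d["t"]; return o+w*((z-o[2])/w[:,2])[:,None]
def proj(d,X):
    p=np.atleast_2d(X)@d["R"].T+d["t"]; p=p@d["intrinsics"].T; return p[:,:2]/p[:,2:]
def pose(s):
    q=s["tool_rot"]; return s["tcp_pos"],Ro.from_quat([q[1],q[2],q[3],q[0]]).as_matrix()
def plan(s,xyz,yaw=None):
    "world target, yaw of tool x (deg, mod 180). translation first in current tool axes"
    p,R=pose(s); dl=R.T@(np.array(xyz)-p)
    cur=np.degrees(np.arctan2(R[1,0],R[0,0]))
    out=f"tcp {p.round(4)} xaxis {R[:,0].round(3)} down {R[:,1].round(4)} yaw {cur:.2f} | shift tool {(dl*1000).round(1)} mm"
    if yaw is not None:
        for k in (0,180):
            dy=(yaw+k-cur+180)%360-180
            out+=f" | turn about tool y {-dy:.1f}"
    # levelling: rotvec to bring y to straight down
    v=np.cross(R[:,1],[0,0,-1]); out+=f" | level rot {np.degrees(R.T@v).round(2)}"
    print(out); print("  rel world mm",((np.array(xyz)-p)*1000).round(1),"q7",s["q"][6].round(2))
E
cat > m0.py <<'E'
from h import *
from workcell import r,optics
d=grab(optics,"top","topA"); hsv=cv2.cvtColor(d["img"],cv2.COLOR_RGB2HSV)
m=cv2.inRange(hsv,(12,60,140),(28,200,255)); m[:,440:]=0; m[:130]=0
cs,_=cv2.findContours(m,cv2.RETR_EXTERNAL,cv2.CHAIN_APPROX_NONE)
g=cv2.cvtColor(d["img"],cv2.COLOR_RGB2GRAY)
for c in cs:
    if cv2.contourArea(c)<300: continue
    X=ray(d,c[:,0],.006)[:,:2]; e,R0=cv2.minEnclosingCircle((X*1000).astype(np.float32))
    f=cv2.fillPoly(np.zeros_like(m),[c],255); f=cv2.erode(f,np.ones((5,5)))
    b=((g<60)&(f>0)).astype(np.uint8); M=cv2.moments(b,True)
    cu=(M["m10"]/M["m00"],M["m01"]/M["m00"]); B=ray(d,cu,.006)[0]
    P=ray(d,np.argwhere(b)[:,::-1],.006)[:,:2]; P=P-P.mean(0); w,v=np.linalg.eigh(P.T@P); a=np.degrees(np.arctan2(v[1,1],v[0,1]))%180
    print("pad px",np.round(cu,1),"circle c",np.round(e),"R",round(R0,1),"silh",B.round(4),"axis",round(a,1),"ratio",(w[1]/w[0]).round(2))
E
python3 m0.py; python3 - <<'E'
from h import *
d=load("topA")
for n,uv,z in [("flange neck",(120+551/4.5,130+362/4.5),.048),("nut",(120+672/4.5,130+106/4.5),.029),("wheel",(120+344/4.5,130+118/4.5),.104),("union",(120+117/4.5,130+312/4.5),.03),("unionA",(120+97/4.5,130+258/4.5),.0205),("unionB",(120+136/4.5,130+362/4.5),.0205),("elbow",(270+548/4.5,130+285/4.5),.021),("bolt",(120+406/4.5,130+325/4.5),.038)]:
    print(n,ray(d,uv,z)[0].round(4))
E
```

```text
pad px [187. 231.] circle c [382. 280.] R 60.1 silh [0.3824 0.2807 0.006 ] axis 176.9 ratio 7.49
pad px [344.4 227.2] circle c [ 386. -265.] R 60.0 silh [ 0.386  -0.2647  0.006 ] axis 104.5 ratio 1.12
pad px [298.3 205. ] circle c [ 466. -108.] R 59.8 silh [ 0.467  -0.1075  0.006 ] axis 94.2 ratio 1.05
pad px [331.7 162.8] circle c [ 615. -230.] R 60.2 silh [ 0.6164 -0.2291  0.006 ] axis 118.3 ratio 2.71
flange neck [0.4443 0.0839 0.048 ]
nut [ 0.6478 -0.0095  0.029 ]
wheel [0.6213 0.232  0.104 ]
union [0.4925 0.4196 0.03  ]
unionA [0.5374 0.4395 0.0205]
unionB [0.4548 0.4067 0.0205]
elbow [ 0.4992 -0.4308  0.021 ]
bolt [0.4766 0.1954 0.038 ]
```

```bash
python3 - <<'E'
from h import *
from workcell import r,optics
s=r.state()
plan(s,(.5,-.25,.25),None)
plan(s,(.444,.084,.25),90)
E
```

```text
tcp [ 0.2511 -0.5991  0.2049] xaxis [ 0.386 -0.922 -0.001] down [-5.e-04  1.e-03 -1.e+00] yaw -67.27 | shift tool [-225.9  -44.8  364.5] mm | level rot [ 0.    0.   -0.06]
  rel world mm [248.9 349.1  45.1] q7 -0.02
tcp [ 0.2511 -0.5991  0.2049] xaxis [ 0.386 -0.922 -0.001] down [-5.e-04  1.e-03 -1.e+00] yaw -67.27 | shift tool [-555.6  -44.5  441.9] mm | turn about tool y -157.3 | turn about tool y 22.7 | level rot [ 0.    0.   -0.06]
  rel world mm [192.9 683.1  45.1] q7 -0.02
```

Call:
step_arm([
  {"hand": 1, "xyz": [-0.019, -0.004, 0.03]},
  {"xyz": [-0.019, -0.004, 0.03]},
  {"xyz": [-0.019, -0.004, 0.03]},
  {"xyz": [-0.019, -0.004, 0.03]},
  {"xyz": [-0.019, -0.004, 0.03]},
  {"xyz": [-0.019, -0.004, 0.03]},
  {"xyz": [-0.019, -0.004, 0.03]},
  {"xyz": [-0.019, -0.004, 0.03]},
  {"xyz": [-0.019, -0.004, 0.03]},
  {"xyz": [-0.019, -0.004, 0.03]},
  {"xyz": [-0.019, -0.004, 0.03]},
  {"xyz": [-0.019, -0.004, 0.03]},
])

```text
$.series[0]: bad value
```

Call:
step_arm([
  {"rot": [0, -7, 0]},
  {"rot": [0, -7, 0]},
  {"rot": [0, -7, 0]},
  {"rot": [0, -7, 0]},
  {"rot": [0, -7, 0]},
  {"rot": [0, -7, 0]},
  {"rot": [0, -7, 0]},
  {"rot": [0, -7, 0]},
  {"rot": [0, -7, 0]},
  {"rot": [0, -4.3, 0]},
  {},
])

```text
$.series[0]: bad value
```

```bash
python3 - <<'E'
from h import *
from workcell import r,optics
s=r.state(); print(s["clock"])
plan(s,(.444,.084,.25),0)
E
```

```text
0.2
tcp [ 0.2511 -0.5991  0.2049] xaxis [ 0.386 -0.922 -0.001] down [-5.e-04  1.e-03 -1.e+00] yaw -67.27 | shift tool [-555.6  -44.5  441.9] mm | turn about tool y -67.3 | turn about tool y 112.7 | level rot [ 0.    0.   -0.06]
  rel world mm [192.9 683.1  45.1] q7 -0.02
```

All keys are needed in each row, evidently.

Call:
step_arm([
  {"hand": 1, "xyz": [-0.019, -0.004, 0.03], "rot": [0, 0, 0]},
  {"hand": 1, "xyz": [-0.019, -0.004, 0.03], "rot": [0, 0, 0]},
  {"hand": 1, "xyz": [-0.019, -0.004, 0.03], "rot": [0, 0, 0]},
  {"hand": 1, "xyz": [-0.019, -0.004, 0.03], "rot": [0, 0, 0]},
  {"hand": 1, "xyz": [-0.019, -0.004, 0.03], "rot": [0, 0, 0]},
  {"hand": 1, "xyz": [-0.019, -0.004, 0.03], "rot": [0, 0, 0]},
  {"hand": 1, "xyz": [-0.019, -0.004, 0.03], "rot": [0, 0, 0]},
  {"hand": 1, "xyz": [-0.019, -0.004, 0.03], "rot": [0, 0, 0]},
  {"hand": 1, "xyz": [-0.019, -0.004, 0.03], "rot": [0, 0, 0]},
  {"hand": 1, "xyz": [-0.019, -0.004, 0.03], "rot": [0, 0, 0]},
  {"hand": 1, "xyz": [-0.019, -0.004, 0.03], "rot": [0, 0, 0]},
  {"hand": 1, "xyz": [-0.019, -0.004, 0.03], "rot": [0, 0, 0]},
])

```text
clock: 1.2
tcp_pos: [0.4958, -0.2485, 0.2537]
tool_rot: [-0.589, 0.589, -0.392, 0.392]
wrist_force: [0.2, -0.6, -0.3]
grip_width: 0.0944
```

Call:
step_arm([
  {"hand": 1, "xyz": [0, 0, 0], "rot": [0, -7, 0]},
  {"hand": 1, "xyz": [0, 0, 0], "rot": [0, -7, 0]},
  {"hand": 1, "xyz": [0, 0, 0], "rot": [0, -7, 0]},
  {"hand": 1, "xyz": [0, 0, 0], "rot": [0, -7, 0]},
  {"hand": 1, "xyz": [0, 0, 0], "rot": [0, -7, 0]},
  {"hand": 1, "xyz": [0, 0, 0], "rot": [0, -7, 0]},
  {"hand": 1, "xyz": [0, 0, 0], "rot": [0, -7, 0]},
  {"hand": 1, "xyz": [0, 0, 0], "rot": [0, -7, 0]},
  {"hand": 1, "xyz": [0, 0, 0], "rot": [0, -7, 0]},
  {"hand": 1, "xyz": [0, 0, 0], "rot": [0, -4.3, 0]},
  {"hand": 1, "xyz": [0, 0, 0], "rot": [0, 0, 0]},
])

```text
clock: 2.12
tcp_pos: [0.4949, -0.2502, 0.2533]
tool_rot: [0.707, -0.707, -0.001, 0.001]
wrist_force: [0.2, 0.3, -0.7]
grip_width: 0.0939
```

```bash
python3 - <<'E'
from h import *
from workcell import r,optics
s=r.state(); print(s["clock"])
plan(s,(.444,.084,.25),0)
d=grab(optics,"wrist","w1")
E
```

```text
2.1167
tcp [ 0.4949 -0.2502  0.2533] xaxis [ 1.     0.002 -0.   ] down [-2.e-04  4.e-04 -1.e+00] yaw 0.12 | shift tool [-50.2   3.5 334.3] mm | turn about tool y 0.1 | turn about tool y -179.9 | level rot [-0.02  0.   -0.01]
  rel world mm [-50.9 334.2  -3.3] q7 0.27
```

View pics/w1.png

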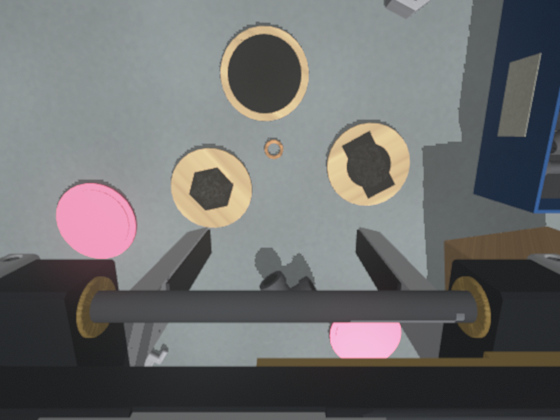

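```bash
cat > pads.py <<'E'
from h import *
def pads(d):
    hsv=cv2.cvtColor(d["img"],cv2.COLOR_RGB2HSV); g=cv2.cvtColor(d["img"],cv2.COLOR_RGB2GRAY)
    m=cv2.inRange(hsv,(12,50,140),(28,200,255))
    cs,_=cv2.findContours(m,cv2.RETR_EXTERNAL,cv2.CHAIN_APPROX_NONE)
    for c in cs:
        if cv2.contourArea(c)<800: continue
        X=ray(d,c[:,0],.006)[:,:2]; e,R0=cv2.minEnclosingCircle((X*1000).astype(np.float32))
        if not 55<R0<65: continue
        f=cv2.erode(cv2.fillPoly(np.zeros_like(m),[c],255),np.ones((5,5)))
        b=((g<75)&(f>0)).astype(np.uint8)
        P=ray(d,np.argwhere(b)[:,::-1],.006)[:,:2]; c0=P.mean(0);P=P-c0; w,v=np.linalg.eigh(P.T@P)
        a=np.degrees(np.arctan2(v[1,1],v[0,1]))%180
        # hexagon normal via 6th harmonic of the rim
        th=np.arctan2(P[:,1],P[:,0]); rr=np.hypot(*P.T); h=np.angle(np.sum(rr**6*np.exp(6j*th)))/6*57.2958
        print("R",round(R0,1),"circ",e,"silh",c0.round(4),"axis",round(a,1),"ratio",(w[1]/w[0]).round(2),"hex normal",round((h+30)%60,1))
if __name__=="__main__":
    import sys; pads(load(sys.argv[1]))
E
python3 pads.py w1; python3 pads.py topA
```

```text
R 60.1 circ (388.8527526855469, -262.0622253417969) silh [ 0.3896 -0.2616] axis 89.8 ratio 1.07 hex normal 41.8
R 60.1 circ (618.5476684570312, -226.83688354492188) silh [ 0.6188 -0.2261] axis 119.2 ratio 2.53 hex normal 59.0
R 60.0 circ (469.3554992675781, -105.02157592773438) silh [ 0.4693 -0.1037] axis 105.1 ratio 1.01 hex normal 57.6
R 60.3 circ (382.4183654785156, 279.61016845703125) silh [0.3826 0.2808] axis 176.7 ratio 7.05 hex normal 26.9
R 60.0 circ (385.7187805175781, -264.5688781738281) silh [ 0.3859 -0.2651] axis 74.4 ratio 1.05 hex normal 42.8
R 60.1 circ (466.3335876464844, -107.5979232788086) silh [ 0.4665 -0.1077] axis 84.4 ratio 1.03 hex normal 49.5
R 60.2 circ (615.2565307617188, -229.68238830566406) silh [ 0.6155 -0.2294] axis 119.2 ratio 2.55 hex normal 59.7
```

Call:
step_arm([
  {"hand": 1, "xyz": [-0.005, 0, 0.0334], "rot": [0, 0, 0]},
  {"hand": 1, "xyz": [-0.005, 0, 0.0334], "rot": [0, 0, 0]},
  {"hand": 1, "xyz": [-0.005, 0, 0.0334], "rot": [0, 0, 0]},
  {"hand": 1, "xyz": [-0.005, 0, 0.0334], "rot": [0, 0, 0]},
  {"hand": 1, "xyz": [-0.005, 0, 0.0334], "rot": [0, 0, 0]},
  {"hand": 1, "xyz": [-0.005, 0, 0.0334], "rot": [0, 0, 0]},
  {"hand": 1, "xyz": [-0.005, 0, 0.0334], "rot": [0, 0, 0]},
  {"hand": 1, "xyz": [-0.005, 0, 0.02], "rot": [0, 0, 0]},
  {"hand": 1, "xyz": [-0.005, 0, 0], "rot": [0, 0, 0]},
  {"hand": 1, "xyz": [-0.005, 0, 0], "rot": [0, 0, 0]},
  {"hand": 1, "xyz": [0, 0, 0], "rot": [0, 0, 0]},
])

```text
clock: 3.08
tcp_pos: [0.444, 0.0025, 0.2534]
tool_rot: [-0.707, 0.708, -0.001, 0.0]
wrist_force: [-0.5, -0.4, -0.2]
grip_width: 0.0943
```

```bash
python3 - <<'E'
from h import *
from workcell import r,optics
s=r.state(); print(s["clock"])
plan(s,(.444,.084,.1),0)
d=grab(optics,"wrist","w2")
E
python3 pads.py w2
```

```text
3.0833
tcp [0.444  0.0025 0.2534] xaxis [ 1.    -0.001 -0.001] down [-9.0e-04 -1.1e-03 -1.0e+00] yaw -0.08 | shift tool [  0.  153.3  81.6] mm | turn about tool y -0.1 | turn about tool y 179.9 | level rot [ 0.06 -0.   -0.05]
  rel world mm [   0.    81.5 -153.4] q7 -0.23
R 60.0 circ (388.85809326171875, -261.8423767089844) silh [nan nan] axis 90.0 ratio nan hex normal 30.0
R 60.2 circ (469.40472412109375, -104.5200424194336) silh [ 0.4694 -0.1042] axis 51.3 ratio 1.0 hex normal 48.8pads.py:12: RuntimeWarning: Mean of empty slice.
  P=ray(d,np.argwhere(b)[:,::-1],.006)[:,:2]; c0=P.mean(0);P=P-c0; w,v=np.linalg.eigh(P.T@P)
  ret = um.true_divide(
pads.py:16: RuntimeWarning: invalid value encountered in scalar divide
  print("R",round(R0,1),"circ",e,"silh",c0.round(4),"axis",round(a,1),"ratio",(w[1]/w[0]).round(2),"hex normal",round((h+30)%60,1))
```

View pics/w2.png

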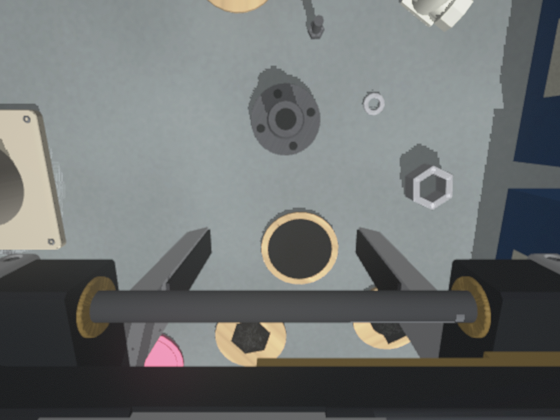

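```bash
python3 - <<'E'
from h import *
T=load("topA"); W=load("w1")
w0=dict(img=cv2.imread("pics/wrist0.png")[:,:,::-1].copy(),intrinsics=W["intrinsics"],R=np.array([[.38675801,-.92217875,-.00214152],[-.89600572,-.37632848,.2356918],[-.21815589,-.08923688,-.97182549]]),t=np.array([-.64905837,-.02433926,.39063851]))
for n,d in (("top",T),("w1",W),("w0",w0)):
    hsv=cv2.cvtColor(d["img"],cv2.COLOR_RGB2HSV); m=cv2.inRange(hsv,(155,60,60),(179,255,255))
    cs,_=cv2.findContours(m,cv2.RETR_EXTERNAL,cv2.CHAIN_APPROX_NONE)
    for c in cs:
        if cv2.contourArea(c)<300: continue
        for z in (.006,):
            X=ray(d,c[:,0],z)[:,:2]; e,R0=cv2.minEnclosingCircle((X*1000).astype(np.float32)); print(n,z,np.round(e,1),round(R0,1))
E
```

```text
top 0.006 [ 207.5 -315. ] 60.6
top 0.006 [ 629.8 -511.5] 60.9
w1 0.006 [ 633.  -509.7] 60.6
w1 0.006 [ 190.5 -388.5] 38.8
w1 0.006 [ 211.3 -312.8] 61.2
w0 0.006 [ 210.5 -315. ] 61.5
```

```bash
python3 - <<'E'
from h import *
a=load("w2"); g=cv2.cvtColor(a["img"],cv2.COLOR_RGB2GRAY)
A=cv2.resize(a["img"][65:170,235:340,::-1],None,fx=5,fy=5,interpolation=cv2.INTER_CUBIC)
B=cv2.resize(load("topA")["img"][190:235,220:265,::-1],(525,525),interpolation=cv2.INTER_CUBIC)
A=cv2.convertScaleAbs(A,alpha=1.8); B=cv2.convertScaleAbs(B,alpha=1.8)
cv2.imwrite("pics/fl.png",cv2.resize(np.hstack([A,B]),(800,400)))
E
```

```text
(no output)
```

View pics/fl.png

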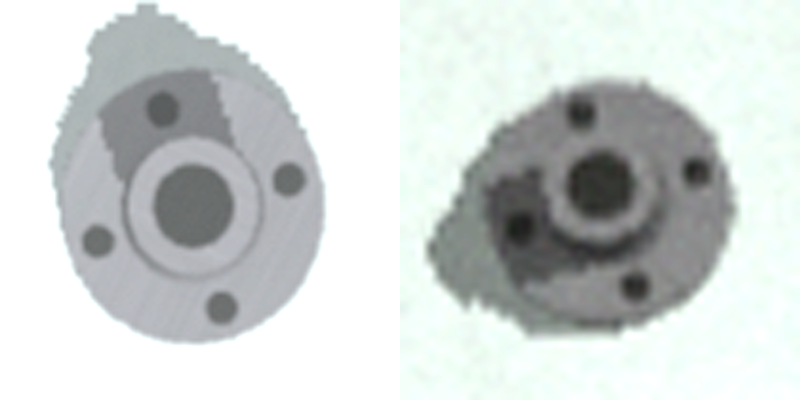

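```bash
python3 - <<'E'
from h import *
W=load("w2");T=load("topA")
print("W bore",ray(W,(285.3,118.7),.048)[0],"holes",ray(W,(235+192.75/3.81-.4,65+209.75/3.81-.4),.014)[0])
print("T bore",ray(T,(242.15,210.25),.048)[0],"holes",ray(T,(220+208/8.89-.45,190+199.25/8.89-.45),.014)[0])
E
```

```text
W bore [0.44722812 0.08806806 0.048     ] holes [0.44728812 0.08833457 0.014     ]
T bore [0.44494845 0.08494805 0.048     ] holes [0.44459981 0.08527892 0.014     ]
```

Call:
step_arm([
  {"hand": 1, "xyz": [0.002, 0, 0.03], "rot": [0, 0, 0]},
  {"hand": 1, "xyz": [0, 0, 0.03], "rot": [0, 0, 0]},
  {"hand": 1, "xyz": [0, 0.02, 0.0242], "rot": [0, 0, 0]},
  {"hand": 1, "xyz": [0, 0.035, 0], "rot": [0, 0, 0]},
  {"hand": 1, "xyz": [0, 0.035, 0], "rot": [0, 0, 0]},
  {"hand": 1, "xyz": [0, 0.035, 0], "rot": [0, 0, 0]},
  {"hand": 1, "xyz": [0, 0.035, 0], "rot": [0, 0, 0]},
  {"hand": 1, "xyz": [0, 0.02, 0], "rot": [0, 0, 0]},
  {"hand": 1, "xyz": [0, 0, 0], "rot": [0, 0, 0]},
])

```text
clock: 3.88
tcp_pos: [0.4448, 0.0857, 0.0699]
tool_rot: [-0.706, 0.708, -0.003, -0.002]
wrist_force: [-0.3, -0.6, -0.2]
grip_width: 0.0942
```

```bash
python3 - <<'E'
from h import *
from workcell import r,optics
s=r.state(); print(s["clock"],s["wrist_force"])
plan(s,(.446,.0867,.025),0)
d=grab(optics,"wrist","w3")
E
```

```text
3.8833 [-0.31093846 -0.60658469 -0.19840387]
tcp [0.4448 0.0857 0.0699] xaxis [ 1.    -0.002 -0.007] down [-0.007  -0.0025 -1.    ] yaw -0.13 | shift tool [ 1.5 44.9  1.2] mm | turn about tool y -0.1 | turn about tool y 179.9 | level rot [ 0.14 -0.   -0.4 ]
  rel world mm [  1.2   1.  -44.9] q7 -0.62
```

View pics/w3.png

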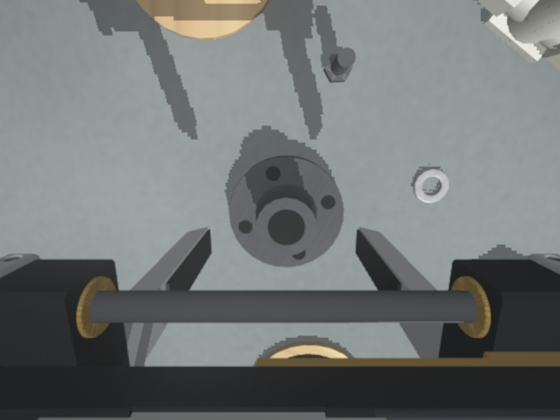

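```bash
python3 - <<'E'
from h import *
W=load("w3"); g=cv2.cvtColor(W["img"],cv2.COLOR_RGB2GRAY)
# bore: darkest blob near (286,227)
sub=g[205:250,262:312]; 
for th in (45,50,55,60):
    m=(sub<th).astype(np.uint8); n,l,st,c=cv2.connectedComponentsWithStats(m)
    k=l[22,24]; print(th,k,st[k],c[k]+[262,205],ray(W,c[k]+[262,205],.048)[0])
from workcell import r
plan(r.state(),(.446,.0867,.025),0)
E
```

```text
45 0 [   0    0   50   45 2250] [286.5 227. ] [0.44770701 0.08799088 0.048     ]
50 0 [   0    0   50   45 2250] [286.5 227. ] [0.44770701 0.08799088 0.048     ]
55 0 [   0    0   50   45 2250] [286.5 227. ] [0.44770701 0.08799088 0.048     ]
60 3 [  7   5  35  34 884] [286.17420814 226.43778281] [0.44747225 0.08841529 0.048     ]
tcp [0.4461 0.0863 0.0719] xaxis [ 1.    -0.002 -0.004] down [-0.0041 -0.0017 -1.    ] yaw -0.10 | shift tool [ 0.1 46.9  0.5] mm | turn about tool y -0.1 | turn about tool y 179.9 | level rot [ 0.1  -0.   -0.23]
  rel world mm [ -0.1   0.4 -46.9] q7 -0.62
```

Call:
step_arm([
  {"hand": 1, "xyz": [0, 0.02, 0.0005], "rot": [0, 0, -0.2]},
  {"hand": 1, "xyz": [0, 0.015, 0], "rot": [0, 0, 0]},
  {"hand": 1, "xyz": [0, 0.01, 0], "rot": [0, 0, 0]},
  {"hand": 1, "xyz": [0, 0, 0], "rot": [0, 0, 0]},
  {"hand": 1, "xyz": [0, 0, 0], "rot": [0, 0, 0]},
])

```text
clock: 4.35
tcp_pos: [0.4483, 0.088, 0.0295]
tool_rot: [0.707, -0.707, -0.002, -0.002]
wrist_force: [0.3, 0.3, 0.4]
grip_width: 0.0939
```

```bash
python3 - <<'E'
from h import *
from workcell import r
s=r.state();print(s["wrist_force"]);plan(s,(.446,.087,.025),0)
E
```

```text
[0.2836145 0.3196915 0.3531076]
tcp [0.4483 0.088  0.0295] xaxis [ 1.    -0.001  0.005] down [ 5.3e-03  1.0e-04 -1.0e+00] yaw -0.05 | shift tool [-2.3  4.5 -1. ] mm | turn about tool y -0.0 | turn about tool y 180.0 | level rot [-0.    0.    0.31]
  rel world mm [-2.3 -1.  -4.5] q7 -0.67
```

Call:
step_arm([
  {"hand": 1, "xyz": [-0.001, 0.004, -0.001], "rot": [0, 0, 0.2]},
  {"hand": 1, "xyz": [0, 0, 0], "rot": [0, 0, 0]},
  {"hand": 1, "xyz": [0, 0, 0], "rot": [0, 0, 0]},
  {"hand": 1, "xyz": [0, 0, 0], "rot": [0, 0, 0]},
])

```text
clock: 4.68
tcp_pos: [0.4465, 0.0873, 0.025]
tool_rot: [0.707, -0.707, -0.0, -0.0]
wrist_force: [0.5, -0.1, 0.2]
grip_width: 0.094
```

```bash
python3 - <<'E'
from h import *
from workcell import r
s=r.state();print(s["wrist_force"],s["q"].round(3),s["dq"].round(3));plan(s,(.446,.087,.025),0)
E
```

```text
[ 0.46707766 -0.06442945  0.18206606] [-0.128  0.688 -0.185  2.188  0.413  0.296 -0.668] [-0.003  0.004  0.     0.     0.    -0.003 -0.001]
tcp [0.4465 0.0873 0.025 ] xaxis [1.    0.    0.001] down [ 9.e-04  2.e-04 -1.e+00] yaw 0.01 | shift tool [-0.5 -0.  -0.3] mm | turn about tool y 0.0 | turn about tool y -180.0 | level rot [-0.01 -0.    0.05]
  rel world mm [-0.5 -0.3  0. ] q7 -0.67
```

Call:
step_arm([
  {"hand": -1, "xyz": [0, 0, 0], "rot": [0, 0, 0]},
  {"hand": -1, "xyz": [0, 0, 0], "rot": [0, 0, 0]},
  {"hand": -1, "xyz": [0, 0, 0], "rot": [0, 0, 0]},
  {"hand": -1, "xyz": [0, 0, 0], "rot": [0, 0, 0]},
  {"hand": -1, "xyz": [0, 0, 0], "rot": [0, 0, 0]},
  {"hand": -1, "xyz": [0, 0, 0], "rot": [0, 0, 0]},
  {"hand": -1, "xyz": [0, 0, 0], "rot": [0, 0, 0]},
  {"hand": -1, "xyz": [0, 0, 0], "rot": [0, 0, 0]},
], squeeze=35)

```text
clock: 5.35
tcp_pos: [0.4463, 0.0874, 0.0245]
tool_rot: [0.707, -0.707, -0.0, 0.0]
wrist_force: [2.4, -0.6, -0.1]
grip_width: 0.0442
```

Call:
step_arm([
  {"hand": -1, "xyz": [0, -0.01, 0], "rot": [0, 0, 0]},
  {"hand": -1, "xyz": [0, -0.02, 0], "rot": [0, 0, 0]},
  {"hand": -1, "xyz": [0, -0.02, 0], "rot": [0, 0, 0]},
  {"hand": -1, "xyz": [0.002, 0, -0.01], "rot": [0, 0, 0]},
  {"hand": -1, "xyz": [0.004, 0, -0.03], "rot": [0, 0, 0]},
  {"hand": -1, "xyz": [0.004, 0, -0.03], "rot": [0, 0, 0]},
  {"hand": -1, "xyz": [0.004, 0, -0.03], "rot": [0, 0, 0]},
  {"hand": -1, "xyz": [0.004, 0, -0.03], "rot": [0, 0, 0]},
  {"hand": -1, "xyz": [0.004, 0, -0.03], "rot": [0, 0, 0]},
  {"hand": -1, "xyz": [0, 0, -0.02], "rot": [0, 0, 0]},
  {"hand": -1, "xyz": [0, 0, -0.01], "rot": [0, 0, 0]},
  {"hand": -1, "xyz": [0, 0, 0], "rot": [0, 0, 0]},
])

```text
clock: 6.35
tcp_pos: [0.4667, -0.1061, 0.0733]
tool_rot: [-0.707, 0.708, -0.003, 0.001]
wrist_force: [0.3, 0.5, -5.4]
grip_width: 0.0429
```

```bash
python3 - <<'E'
from h import *
from workcell import r,optics
s=r.state();print(s["wrist_force"],s["clock"]);plan(s,(.4463+.022,.0874-.1925,.031),0)
d=grab(optics,"wrist","w4"); plan(r.state(),(.4463+.022,.0874-.1925,.031),0)
d=grab(optics,"top","top4")
E
```

```text
[ 0.25369023  0.48431105 -5.37360591] 6.35
tcp [ 0.4667 -0.1061  0.0733] xaxis [ 1.    -0.005 -0.002] down [-0.0024 -0.0011 -1.    ] yaw -0.28 | shift tool [ 1.7 42.2  1.1] mm | turn about tool y -0.3 | turn about tool y 179.7 | level rot [ 0.07 -0.   -0.14]
  rel world mm [  1.6   1.  -42.3] q7 -0.26
tcp [ 0.4672 -0.1035  0.0735] xaxis [ 1.    -0.002 -0.002] down [-1.7e-03  4.0e-04 -1.0e+00] yaw -0.12 | shift tool [ 1.2 42.5 -1.6] mm | turn about tool y -0.1 | turn about tool y 179.9 | level rot [-0.02 -0.   -0.1 ]
  rel world mm [  1.1  -1.6 -42.5] q7 -0.26
```

View pics/w4.png

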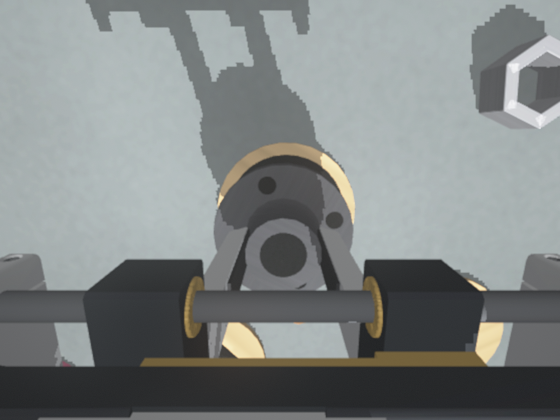

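Call:
step_arm([
  {"hand": -1, "xyz": [0.001, 0.01, -0.001], "rot": [0, 0, 0]},
  {"hand": -1, "xyz": [0, 0.01, 0], "rot": [0, 0, 0]},
  {"hand": -1, "xyz": [0, 0.01, 0], "rot": [0, 0, 0]},
  {"hand": -1, "xyz": [0, 0.005, 0], "rot": [0, 0, 0]},
  {"hand": -1, "xyz": [0, 0, 0], "rot": [0, 0, 0]},
  {"hand": -1, "xyz": [0, 0, 0], "rot": [0, 0, 0]},
  {"hand": -1, "xyz": [0, 0, 0], "rot": [0, 0, 0]},
])

```text
clock: 7.03
tcp_pos: [0.4694, -0.1033, 0.0395]
tool_rot: [0.707, -0.707, -0.0, 0.0]
wrist_force: [-0.2, -0.2, -5.5]
grip_width: 0.0437
```

```bash
python3 - <<'E'
from h import *
from workcell import r,optics
s=r.state();print(s["wrist_force"],s["clock"]);plan(s,(.4463+.022,.0874-.1925,.0305),0)
E
```

```text
[-0.15516322 -0.18436668 -5.47066189] 7.0333
tcp [ 0.4694 -0.1033  0.0395] xaxis [1.    0.001 0.   ] down [ 2.e-04  1.e-04 -1.e+00] yaw 0.06 | shift tool [-1.1  9.  -1.8] mm | turn about tool y 0.1 | turn about tool y -179.9 | level rot [-0.    0.    0.01]
  rel world mm [-1.1 -1.8 -9. ] q7 -0.29
```

Call:
step_arm([
  {"hand": -1, "xyz": [-0.001, 0.003, -0.002], "rot": [0, 0, 0]},
  {"hand": -1, "xyz": [0, 0.003, 0], "rot": [0, 0, 0]},
  {"hand": -1, "xyz": [0, 0.002, 0], "rot": [0, 0, 0]},
  {"hand": -1, "xyz": [0, 0.001, 0], "rot": [0, 0, 0]},
  {"hand": -1, "xyz": [0, 0, 0], "rot": [0, 0, 0]},
  {"hand": -1, "xyz": [0, 0, 0], "rot": [0, 0, 0]},
])

```text
clock: 7.53
tcp_pos: [0.4682, -0.1056, 0.0305]
tool_rot: [-0.707, 0.707, 0.0, -0.0]
wrist_force: [0.0, -0.2, -4.3]
grip_width: 0.0432
```

```bash
python3 - <<'E'
from h import *
from workcell import r,optics
s=r.state();print(s["wrist_force"],s["clock"]);plan(s,(.4463+.022,.0874-.1925,.0305),0)
E
```

```text
[ 0.01605666 -0.19229925 -4.28177182] 7.5333
tcp [ 0.4682 -0.1056  0.0305] xaxis [1.    0.001 0.   ] down [ 1.e-04 -0.e+00 -1.e+00] yaw 0.03 | shift tool [0.1 0.  0.5] mm | turn about tool y 0.0 | turn about tool y -180.0 | level rot [ 0.   -0.    0.01]
  rel world mm [ 0.1  0.5 -0. ] q7 -0.3
```

Just touching (5.5 → 4.3 N). Lower 0.5 mm more and release.

Call:
step_arm([
  {"hand": -1, "xyz": [0, 0.0006, 0.0003], "rot": [0, 0, 0]},
  {"hand": -1, "xyz": [0, 0, 0], "rot": [0, 0, 0]},
  {"hand": -1, "xyz": [0, 0, 0], "rot": [0, 0, 0]},
])

```text
clock: 7.78
tcp_pos: [0.4682, -0.1056, 0.0305]
tool_rot: [-0.707, 0.707, 0.0, -0.0]
wrist_force: [-1.1, -1.0, 5.8]
grip_width: 0.0435
```

Call:
step_arm([
  {"hand": 0.1, "xyz": [0, 0, 0], "rot": [0, 0, 0]},
  {"hand": 0.3, "xyz": [0, 0, 0], "rot": [0, 0, 0]},
  {"hand": 0.6, "xyz": [0, 0, 0], "rot": [0, 0, 0]},
  {"hand": 0.6, "xyz": [0, -0.02, 0], "rot": [0, 0, 0]},
  {"hand": 1, "xyz": [0, -0.04, 0], "rot": [0, 0, 0]},
  {"hand": 1, "xyz": [0, -0.04, 0], "rot": [0, 0, 0]},
  {"hand": 1, "xyz": [0, -0.04, 0], "rot": [0, 0, 0]},
  {"hand": 1, "xyz": [0, -0.04, 0], "rot": [0, 0, 0]},
])

```text
clock: 8.45
tcp_pos: [0.4679, -0.1049, 0.2117]
tool_rot: [0.707, -0.707, -0.0, 0.0]
wrist_force: [1.2, -1.1, -0.3]
grip_width: 0.0922
```

Call:
step_arm([
  {"hand": 1, "xyz": [0, -0.03, -0.01], "rot": [0, 0, 0]},
  {"hand": 1, "xyz": [0.03, 0, -0.01], "rot": [0, 0, 0]},
  {"hand": 1, "xyz": [0.03, 0, -0.01], "rot": [0, 0, 0]},
  {"hand": 1, "xyz": [0, 0, -0.01], "rot": [0, 0, 0]},
  {"hand": 1, "xyz": [0, 0, 0], "rot": [0, 0, 0]},
  {"hand": 1, "xyz": [0, 0, 0], "rot": [0, 0, 0]},
])

```text
clock: 8.95
tcp_pos: [0.527, -0.1452, 0.2391]
tool_rot: [0.707, -0.707, 0.001, 0.001]
wrist_force: [0.3, 1.0, -0.9]
grip_width: 0.0938
```

```bash
python3 - <<'E'
from h import *
from workcell import r,optics
s=r.state();print(s["wrist_force"],s["clock"]);plan(s,(.649,-.008,.25),0)
d=grab(optics,"wrist","w5");T=grab(optics,"top","top5")
A=cv2.convertScaleAbs(cv2.resize(d["img"][:260,100:460,::-1],(800,578),interpolation=cv2.INTER_CUBIC),alpha=1.5)
cv2.imwrite("pics/w5z.png",A)
E
```

```text
[ 0.29022217  0.99659153 -0.90523434] 8.95
tcp [ 0.527  -0.1452  0.2391] xaxis [ 1.    -0.    -0.002] down [-2.2e-03  7.0e-04 -1.0e+00] yaw -0.01 | shift tool [121.9 -11.1 137.3] mm | turn about tool y -0.0 | turn about tool y 180.0 | level rot [-0.04  0.   -0.12]
  rel world mm [122.  137.2  10.9] q7 -0.04
```

View pics/w5z.png

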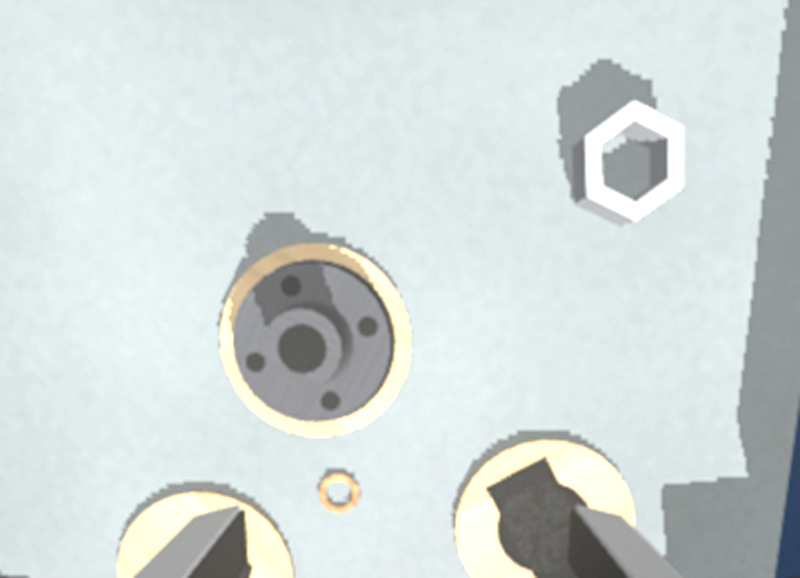

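View pics/top5.png

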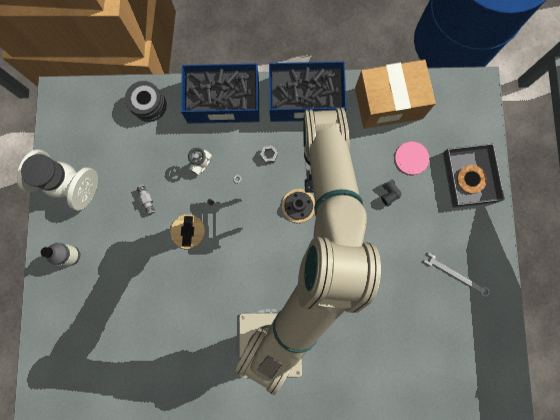

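```bash
python3 pads.py w5; cat > nut.py <<'E'
from h import *
def nut(d,box,z,th=170,show=False):
    x0,y0,x1,y1=box; g=cv2.cvtColor(d["img"],cv2.COLOR_RGB2GRAY)[y0:y1,x0:x1]
    m=(g>th).astype(np.uint8); cs,_=cv2.findContours(m,cv2.RETR_EXTERNAL,cv2.CHAIN_APPROX_NONE); c=max(cs,key=cv2.contourArea)
    X=ray(d,cv2.convexHull(c)[:,0]+[x0,y0],z)[:,:2]
    f=cv2.fillPoly(np.zeros_like(m),[cv2.convexHull(c)],1); P=ray(d,np.argwhere(f)[:,::-1]+[x0,y0],z)[:,:2]; c0=P.mean(0); P=P-c0
    thh=np.arctan2(P[:,1],P[:,0]); h=np.angle(np.sum(np.hypot(*P.T)**6*np.exp(6j*thh)))/6*57.2958
    n=np.radians(((h+30)%60)+np.arange(0,180,60)); w=[np.ptp(X@[np.cos(a),np.sin(a)])*1000 for a in n]
    print("nut",c0.round(4),"normal",round((h+30)%60,1),"widths",np.round(w,1))
E
python3 - <<'E'
from h import *; from nut import nut
W=load("w5"); print(ray(W,(239.7,154.3),.020)[0])
for t in (150,165,180): nut(W,(345,30,420,110),.029,t)
T=load("topA")
for t in (140,160,180): nut(T,(255,140,285,168),.029,t)
E
```

```text
R 60.1 circ (389.10205078125, -261.88616943359375) silh [nan nan] axis 90.0 ratio nan hex normal 30.0
R 60.2 circ (618.6609497070312, -226.60311889648438) silh [nan nan] axis 90.0 ratio nan hex normal 30.0
R 60.0 circ (469.473388671875, -104.73119354248047) silh [nan nan] axis 90.0 ratio nan hex normal 30.0
[ 0.46882227 -0.10470859  0.02      ]
nut [ 0.6488 -0.0015] normal 48.3 widths [123.  116.3 114.4]
nut [ 0.6534 -0.0041] normal 5.2 widths [53.3 54.5 54.7]
nut [ 0.653  -0.0039] normal 5.1 widths [51.9 53.3 53.4]
nut [ 0.6531 -0.0046] normal 38.1 widths [67.2 63.6 59.5]
nut [ 0.6497 -0.0067] normal 4.9 widths [52.8 53.5 53.8]
nut [0.627  0.0031] normal 21.5 widths [4.7 6.9 7.1]pads.py:12: RuntimeWarning: Mean of empty slice.
  P=ray(d,np.argwhere(b)[:,::-1],.006)[:,:2]; c0=P.mean(0);P=P-c0; w,v=np.linalg.eigh(P.T@P)
  ret = um.true_divide(
pads.py:16: RuntimeWarning: invalid value encountered in scalar divide
  print("R",round(R0,1),"circ",e,"silh",c0.round(4),"axis",round(a,1),"ratio",(w[1]/w[0]).round(2),"hex normal",round((h+30)%60,1))
```

```bash
python3 - <<'E'
from h import *
T=load("topA")
for z in (0,.06,.1): print(z,ray(T,[(265,122),(265,75),(230,122),(276,122)],z).round(3).tolist())
S=dict(intrinsics=np.array([[405.022,0,284.84],[0,405.022,210.53],[0,0,1]]),R=np.array([[.56148196,.82746466,.00634437],[.47556761,-.31640643,-.82080595],[-.67718052,.46388491,-.57117189]]),t=np.array([-.22955087,-.178945,1.48893453]))
# bin near corner: scene rim vs base; rim far-left corner of bin2 approx
for z in (.04,.06,.08,.1,.12): print(z,ray(S,[(389,264),(278,320),(459,219)],z).round(3).tolist(), proj(T,ray(S,[(389,264)],z)).round())
E
```

```text
0 [[0.775, 0.005, 0.0], [0.956, 0.003, 0.0], [0.778, 0.132, 0.0], [0.774, -0.034, 0.0]]
0.06 [[0.752, 0.003, 0.06], [0.926, 0.001, 0.06], [0.755, 0.125, 0.06], [0.751, -0.035, 0.06]]
0.1 [[0.737, 0.002, 0.1], [0.907, -0.0, 0.1], [0.74, 0.12, 0.1], [0.737, -0.035, 0.1]]
0.04 [[0.761, 0.065, 0.04], [0.754, -0.252, 0.04], [0.739, 0.366, 0.04]] [[248. 122.]]
0.06 [[0.775, 0.047, 0.06], [0.768, -0.261, 0.06], [0.753, 0.338, 0.06]] [[252. 116.]]
0.08 [[0.789, 0.028, 0.08], [0.782, -0.27, 0.08], [0.768, 0.31, 0.08]] [[257. 110.]]
0.1 [[0.803, 0.009, 0.1], [0.797, -0.279, 0.1], [0.782, 0.283, 0.1]] [[263. 104.]]
0.12 [[0.817, -0.009, 0.12], [0.811, -0.289, 0.12], [0.797, 0.255, 0.12]] [[268.  97.]]
```

```bash
python3 -c "
import cv2
a=cv2.imread('pics/scene0.png');cv2.imwrite('pics/s_z.png',cv2.resize(a[170:400,270:530],None,fx=2.6,fy=2.6,interpolation=cv2.INTER_CUBIC))
a=cv2.imread('pics/topA.png');cv2.imwrite('pics/t_z.png',cv2.resize(a[50:180,170:370],None,fx=4,fy=4,interpolation=cv2.INTER_CUBIC))"
```

```text
(no output)
```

View pics/s_z.png

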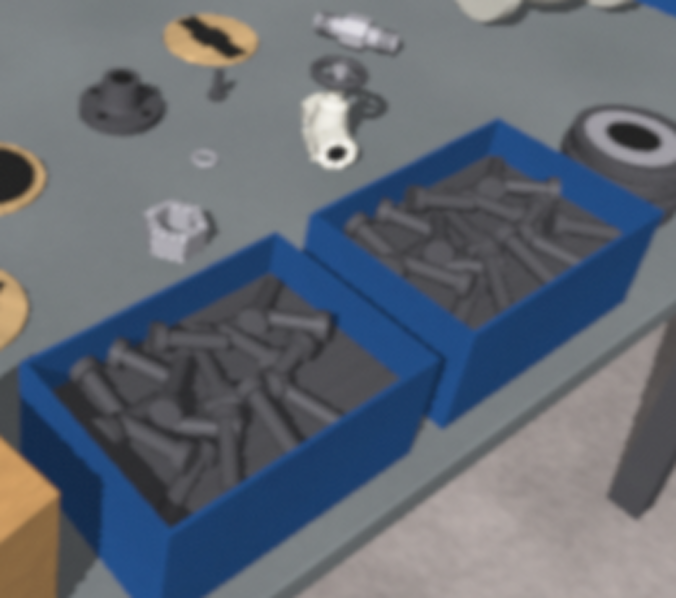

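View pics/t_z.png

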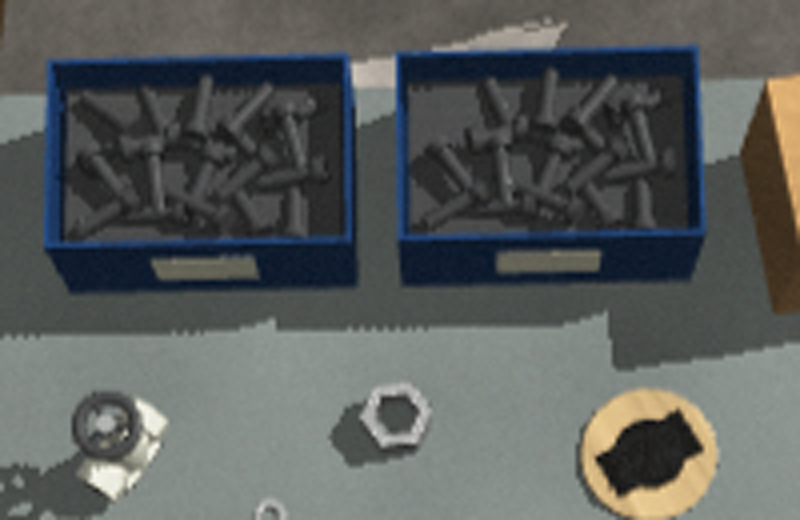

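Call:
step_arm([
  {"hand": 1, "xyz": [0.025, 0, 0.028], "rot": [0, 0, 0]},
  {"hand": 1, "xyz": [0.025, 0, 0.028], "rot": [0, 0, 0]},
  {"hand": 1, "xyz": [0.025, 0, 0.028], "rot": [0, 0, 0]},
  {"hand": 1, "xyz": [0.025, 0, 0.028], "rot": [0, 0, 0]},
  {"hand": 1, "xyz": [0.0245, 0, 0.028], "rot": [0, 0, 0]},
  {"hand": 1, "xyz": [0, 0.04, 0], "rot": [0, -5.1, 0]},
  {"hand": 1, "xyz": [0, 0.04, 0], "rot": [0, 0, 0]},
  {"hand": 1, "xyz": [0, 0.04, 0], "rot": [0, 0, 0]},
  {"hand": 1, "xyz": [0, 0.04, 0], "rot": [0, 0, 0]},
  {"hand": 1, "xyz": [0, 0, 0], "rot": [0, 0, 0]},
  {"hand": 1, "xyz": [0, 0, 0], "rot": [0, 0, 0]},
  {"hand": 1, "xyz": [0, 0, 0], "rot": [0, 0, 0]},
])

```text
clock: 10.05
tcp_pos: [0.6538, -0.0044, 0.0821]
tool_rot: [0.707, -0.706, -0.033, 0.031]
wrist_force: [0.9, -0.5, 0.2]
grip_width: 0.0941
```

```bash
python3 - <<'E'
from h import *
from workcell import r,optics
s=r.state();print(s["wrist_force"],s["clock"]);plan(s,(.6515,-.0054,.004),5.1)
W=grab(optics,"wrist","w6")
from nut import nut
for t in (150,165,180): nut(W,(200,150,360,280),.029,t)
E
```

```text
[ 0.93035828 -0.51429204  0.19235217] 10.05
tcp [ 0.6538 -0.0044  0.0821] xaxis [0.996 0.09  0.003] down [ 2.8e-03  7.0e-04 -1.0e+00] yaw 5.16 | shift tool [-2.6 78.1 -0.8] mm | turn about tool y 0.1 | turn about tool y -179.9 | level rot [-0.03 -0.    0.17]
  rel world mm [ -2.3  -1.  -78.1] q7 -0.29
nut [ 0.6515 -0.0026] normal 5.2 widths [138.2 161.3 161.2]
nut [ 0.6533 -0.004 ] normal 5.6 widths [55.3 55.2 55.3]
nut [ 0.6534 -0.0038] normal 5.5 widths [54.3 54.3 54.4]
```

View pics/w6.png

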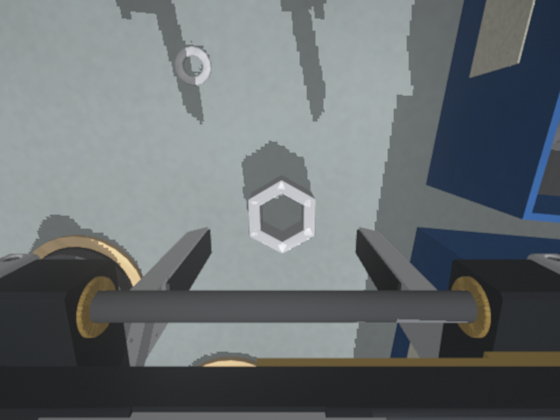

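Nut centred ahead of the jaws in picture (282,216), size matches 55 mm. Descend.

Call:
step_arm([
  {"hand": 1, "xyz": [-0.002, 0.025, 0], "rot": [0, 0, 0]},
  {"hand": 1, "xyz": [0, 0.025, 0], "rot": [0, 0, 0]},
  {"hand": 1, "xyz": [0, 0.015, 0], "rot": [0, 0, 0]},
  {"hand": 1, "xyz": [0, 0.005, 0], "rot": [0, 0, 0]},
  {"hand": 1, "xyz": [0, 0, 0], "rot": [0, 0, 0]},
  {"hand": 1, "xyz": [0, 0, 0], "rot": [0, 0, 0]},
  {"hand": 1, "xyz": [0, 0, 0], "rot": [0, 0, 0]},
])

```text
clock: 10.68
tcp_pos: [0.6524, -0.0052, 0.0122]
tool_rot: [0.706, -0.706, -0.033, 0.03]
wrist_force: [0.7, -0.7, 0.1]
grip_width: 0.0938
```

```bash
python3 - <<'E'
from h import *
from workcell import r,optics
s=r.state();print(s["wrist_force"],s["clock"]);plan(s,(.6515,-.0054,.004),5.3)
E
```

```text
[ 0.66025194 -0.66534333  0.12458393] 10.6833
tcp [ 0.6524 -0.0052  0.0122] xaxis [0.996 0.089 0.004] down [ 3.9e-03  3.0e-04 -1.0e+00] yaw 5.12 | shift tool [-1.   8.2 -0.1] mm | turn about tool y -0.2 | turn about tool y 179.8 | level rot [ 0.   -0.    0.22]
  rel world mm [-0.9 -0.2 -8.2] q7 -0.33
```

Call:
step_arm([
  {"hand": 1, "xyz": [-0.001, 0.005, 0], "rot": [0, 0, 0.2]},
  {"hand": 1, "xyz": [0, 0.003, 0], "rot": [0, 0, 0]},
  {"hand": 1, "xyz": [0, 0, 0], "rot": [0, 0, 0]},
  {"hand": -1, "xyz": [0, 0, 0], "rot": [0, 0, 0]},
  {"hand": -1, "xyz": [0, 0, 0], "rot": [0, 0, 0]},
  {"hand": -1, "xyz": [0, 0, 0], "rot": [0, 0, 0]},
  {"hand": -1, "xyz": [0, 0, 0], "rot": [0, 0, 0]},
  {"hand": -1, "xyz": [0, 0, 0], "rot": [0, 0, 0]},
  {"hand": -1, "xyz": [0, 0, 0], "rot": [0, 0, 0]},
  {"hand": -1, "xyz": [0, 0, 0], "rot": [0, 0, 0]},
], squeeze=30)

```text
clock: 11.52
tcp_pos: [0.6503, -0.0054, 0.002]
tool_rot: [0.706, -0.706, -0.031, 0.032]
wrist_force: [1.4, 0.1, -1.0]
grip_width: 0.0546
```

```bash
python3 - <<'E'
from h import *
from workcell import r,optics
s=r.state();print(s["wrist_force"],s["clock"],s["grip_width"]);plan(s,(.3877,-.2633,.15),-17.7)
E
```

```text
[ 1.43785273  0.10585965 -0.95208784] 11.5167 0.05461347323954327
tcp [ 0.6503 -0.0054  0.002 ] xaxis [ 0.996  0.089 -0.002] down [-2.1e-03 -1.0e-04 -1.0e+00] yaw 5.13 | shift tool [-284.9 -147.4 -233.3] mm | turn about tool y 22.8 | turn about tool y -157.2 | level rot [-0.01  0.   -0.12]
  rel world mm [-262.6 -257.9  148. ] q7 -0.33
```

Call:
step_arm([
  {"hand": -1, "xyz": [0, -0.01, 0], "rot": [0, 0, 0]},
  {"hand": -1, "xyz": [0, -0.03, 0], "rot": [0, 0, 0]},
  {"hand": -1, "xyz": [0, -0.04, 0], "rot": [0, 0, 0]},
  {"hand": -1, "xyz": [0, -0.03, 0], "rot": [0, 5, 0]},
  {"hand": -1, "xyz": [0, -0.01, 0], "rot": [0, 6, 0]},
  {"hand": -1, "xyz": [0, 0, 0], "rot": [0, 6, 0]},
  {"hand": -1, "xyz": [0, 0, 0], "rot": [0, 5.8, 0]},
  {"hand": -1, "xyz": [0, 0, 0], "rot": [0, 0, 0]},
  {"hand": -1, "xyz": [0, 0, 0], "rot": [0, 0, 0]},
])

```text
clock: 12.27
tcp_pos: [0.6492, -0.0054, 0.1218]
tool_rot: [-0.698, 0.699, -0.109, 0.106]
wrist_force: [0.2, 0.1, -3.9]
grip_width: 0.0547
```

```bash
python3 - <<'E'
from h import *
from workcell import r,optics
s=r.state();print(s["wrist_force"],s["clock"],s["grip_width"]);plan(s,(.387,-.2635,.1),-17.7)
E
```

```text
[ 0.22944568  0.13981715 -3.94878314] 12.2667 0.05470274436841132
tcp [ 0.6492 -0.0054  0.1218] xaxis [ 0.954 -0.301 -0.004] down [-4.8e-03 -7.0e-04 -1.0e+00] yaw -17.49 | shift tool [-172.4   23.3 -324.9] mm | turn about tool y 0.2 | turn about tool y -179.8 | level rot [ 0.12  0.   -0.25]
  rel world mm [-262.2 -258.1  -21.8] q7 -0.59
```

Call:
step_arm([
  {"hand": -1, "xyz": [-0.008, 0, -0.015], "rot": [0, 0, 0]},
  {"hand": -1, "xyz": [-0.017, 0, -0.032], "rot": [0, 0, 0]},
  {"hand": -1, "xyz": [-0.017, 0, -0.032], "rot": [0, 0, 0]},
  {"hand": -1, "xyz": [-0.017, 0, -0.032], "rot": [0, 0, 0]},
  {"hand": -1, "xyz": [-0.017, 0, -0.032], "rot": [0, 0, 0]},
  {"hand": -1, "xyz": [-0.017, 0, -0.032], "rot": [0, 0, 0]},
  {"hand": -1, "xyz": [-0.017, 0, -0.032], "rot": [0, 0, 0]},
  {"hand": -1, "xyz": [-0.017, 0, -0.032], "rot": [0, 0, 0]},
  {"hand": -1, "xyz": [-0.017, 0, -0.032], "rot": [0, 0, 0]},
  {"hand": -1, "xyz": [-0.017, 0, -0.032], "rot": [0, 0, 0]},
  {"hand": -1, "xyz": [-0.011, 0, -0.022], "rot": [0, 0, 0]},
  {"hand": -1, "xyz": [0, 0, 0], "rot": [0, 0, 0]},
])

```text
clock: 13.27
tcp_pos: [0.3815, -0.2673, 0.1224]
tool_rot: [-0.697, 0.699, -0.114, 0.107]
wrist_force: [-0.4, -0.3, -4.5]
grip_width: 0.0546
```

Call:
step_arm([
  {"hand": -1, "xyz": [0, 0.02, 0], "rot": [0, 0, 0]},
  {"hand": -1, "xyz": [0, 0.02, 0], "rot": [0, 0, 0]},
  {"hand": -1, "xyz": [0, 0, 0], "rot": [0, 0, 0]},
  {"hand": -1, "xyz": [0, 0, 0], "rot": [0, 0, 0]},
])

```text
clock: 13.6
tcp_pos: [0.387, -0.262, 0.0824]
tool_rot: [0.699, -0.699, 0.11, -0.106]
wrist_force: [0.2, -0.4, -3.9]
grip_width: 0.0547
```

```bash
python3 - <<'E'
from h import *
from workcell import r,optics
s=r.state();print(s["wrist_force"],s["clock"],s["grip_width"]);plan(s,(.387,-.2635,.009),-17.7)
grab(optics,"wrist","w7")
E
```

```text
[ 0.16434431 -0.39624971 -3.88159838] 13.6 0.05468928367508198
tcp [ 0.387  -0.262   0.0824] xaxis [ 0.954 -0.301 -0.006] down [-0.0054  0.0013 -1.    ] yaw -17.52 | shift tool [ 0.9 73.4 -1.4] mm | turn about tool y 0.2 | turn about tool y -179.8 | level rot [ 0.02 -0.   -0.32]
  rel world mm [ -0.   -1.5 -73.4] q7 -0.16
```

View pics/w7.png

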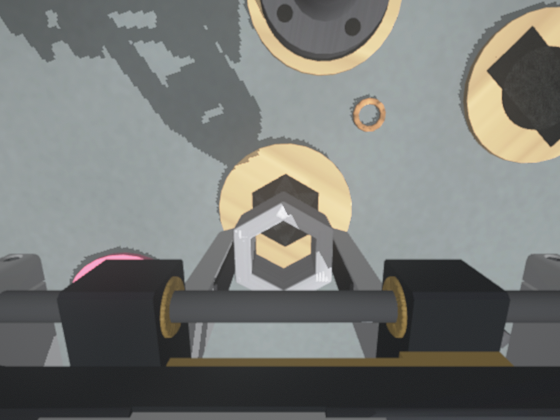

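Call:
step_arm([
  {"hand": -1, "xyz": [0.001, 0.02, -0.001], "rot": [0, 0.2, -0.2]},
  {"hand": -1, "xyz": [0, 0.02, 0], "rot": [0, 0, 0]},
  {"hand": -1, "xyz": [0, 0.015, 0], "rot": [0, 0, 0]},
  {"hand": -1, "xyz": [0, 0.01, 0], "rot": [0, 0, 0]},
  {"hand": -1, "xyz": [0, 0, 0], "rot": [0, 0, 0]},
  {"hand": -1, "xyz": [0, 0, 0], "rot": [0, 0, 0]},
  {"hand": -1, "xyz": [0, 0, 0], "rot": [0, 0, 0]},
  {"hand": -1, "xyz": [0, 0, 0], "rot": [0, 0, 0]},
])

```text
clock: 14.32
tcp_pos: [0.3889, -0.2647, 0.019]
tool_rot: [-0.698, 0.699, -0.109, 0.111]
wrist_force: [0.5, 1.0, -4.0]
grip_width: 0.0546
```

```bash
python3 - <<'E'
from h import *
from workcell import r,optics
s=r.state();print(s["wrist_force"],s["clock"],s["grip_width"]);plan(s,(.387,-.2635,.009),-17.7)
E
```

```text
[ 0.48514362  0.99730336 -4.02525088] 14.3167 0.054609839511246976
tcp [ 0.3889 -0.2647  0.019 ] xaxis [ 0.952 -0.307  0.003] down [ 0.0019 -0.0024 -1.    ] yaw -17.85 | shift tool [-2.2 10.   0.5] mm | turn about tool y -0.2 | turn about tool y 179.8 | level rot [ 0.1  -0.    0.14]
  rel world mm [ -1.9   1.2 -10. ] q7 -0.23
```

Call:
step_arm([
  {"hand": -1, "xyz": [-0.001, 0.003, 0.0005], "rot": [0, 0, 0.1]},
  {"hand": -1, "xyz": [0, 0.003, 0], "rot": [0, 0, 0]},
  {"hand": -1, "xyz": [0, 0.001, 0], "rot": [0, 0, 0]},
  {"hand": -1, "xyz": [0, 0, 0], "rot": [0, 0, 0]},
  {"hand": -1, "xyz": [0, 0, 0], "rot": [0, 0, 0]},
  {"hand": -1, "xyz": [0, 0, 0], "rot": [0, 0, 0]},
])

```text
clock: 14.82
tcp_pos: [0.3871, -0.2634, 0.0108]
tool_rot: [-0.698, 0.699, -0.11, 0.109]
wrist_force: [0.3, 1.5, -3.5]
grip_width: 0.0544
```

```bash
python3 - <<'E'
from h import *
from workcell import r,optics
s=r.state();print(s["wrist_force"],s["clock"],s["grip_width"]);plan(s,(.387,-.2635,.009),-17.7)
E
```

```text
[ 0.26419289  1.45267439 -3.47335766] 14.8167 0.054401008777978876
tcp [ 0.3871 -0.2634  0.0108] xaxis [ 0.952 -0.307 -0.002] down [-1.9e-03 -8.0e-04 -1.0e+00] yaw -17.87 | shift tool [-0.1  1.8 -0.1] mm | turn about tool y -0.2 | turn about tool y 179.8 | level rot [ 0.08 -0.   -0.09]
  rel world mm [-0.1 -0.1 -1.8] q7 -0.24
```

Call:
step_arm([
  {"hand": -1, "xyz": [0, 0.001, 0], "rot": [0, 0, 0]},
  {"hand": -1, "xyz": [0, 0, 0], "rot": [0, 0, 0]},
  {"hand": -1, "xyz": [0, 0, 0], "rot": [0, 0, 0]},
])

```text
clock: 15.07
tcp_pos: [0.3871, -0.2634, 0.0098]
tool_rot: [-0.698, 0.699, -0.11, 0.109]
wrist_force: [-0.4, -0.3, -4.2]
grip_width: 0.0549
```

Call:
step_arm([
  {"hand": -1, "xyz": [0, 0.0008, 0], "rot": [0, 0, 0]},
  {"hand": -1, "xyz": [0, 0, 0], "rot": [0, 0, 0]},
  {"hand": -1, "xyz": [0, 0, 0], "rot": [0, 0, 0]},
])

```text
clock: 15.32
tcp_pos: [0.3871, -0.2635, 0.009]
tool_rot: [-0.698, 0.699, -0.11, 0.109]
wrist_force: [0.3, -0.5, -4.1]
grip_width: 0.0542
```

Call:
step_arm([
  {"hand": -1, "xyz": [0, 0.0008, 0], "rot": [0, 0, 0]},
  {"hand": -1, "xyz": [0, 0, 0], "rot": [0, 0, 0]},
  {"hand": -1, "xyz": [0, 0, 0], "rot": [0, 0, 0]},
])

```text
clock: 15.57
tcp_pos: [0.3871, -0.2635, 0.0082]
tool_rot: [-0.698, 0.699, -0.11, 0.109]
wrist_force: [0.3, 0.1, -3.8]
grip_width: 0.0548
```

Call:
step_arm([
  {"hand": -1, "xyz": [0, 0.0006, 0], "rot": [0, 0, 0]},
  {"hand": -1, "xyz": [0, 0, 0], "rot": [0, 0, 0]},
  {"hand": -1, "xyz": [0, 0, 0], "rot": [0, 0, 0]},
])

```text
clock: 15.82
tcp_pos: [0.3872, -0.2635, 0.0079]
tool_rot: [-0.698, 0.699, -0.11, 0.109]
wrist_force: [-0.7, 0.8, 1.8]
grip_width: 0.0548
```

Call:
step_arm([
  {"hand": 0.3, "xyz": [0, 0, 0], "rot": [0, 0, 0]},
  {"hand": 0.5, "xyz": [0, 0, 0], "rot": [0, 0, 0]},
  {"hand": 0.7, "xyz": [0, 0, 0], "rot": [0, 0, 0]},
  {"hand": 0.7, "xyz": [0, -0.02, 0], "rot": [0, 0, 0]},
  {"hand": 1, "xyz": [0, -0.04, 0], "rot": [0, 0, 0]},
  {"hand": 1, "xyz": [0, -0.04, 0], "rot": [0, 0, 0]},
  {"hand": 1, "xyz": [0, -0.04, 0], "rot": [0, -6, 0]},
  {"hand": 1, "xyz": [0.02, -0.04, 0], "rot": [0, -6, 0]},
  {"hand": 1, "xyz": [0.02, -0.04, 0], "rot": [0, -5.7, 0]},
  {"hand": 1, "xyz": [0.02, -0.02, 0], "rot": [0, 0, 0]},
  {"hand": 1, "xyz": [0, 0, 0], "rot": [0, 0, 0]},
  {"hand": 1, "xyz": [0, 0, 0], "rot": [0, 0, 0]},
])

```text
clock: 16.82
tcp_pos: [0.4453, -0.2692, 0.2429]
tool_rot: [-0.706, 0.708, -0.001, 0.001]
wrist_force: [-0.1, 0.1, -1.4]
grip_width: 0.094
```

```bash
python3 - <<'E'
from h import *
from workcell import r,optics
s=r.state();print(s["wrist_force"],s["clock"],s["grip_width"]);plan(s,(.623,.15,.28),0)
W=grab(optics,"wrist","w8")
E
python3 pads.py w8 2>/dev/null
```

```text
[-0.12686816  0.09807839 -1.37972994] 16.8167 0.09397097104726307
tcp [ 0.4453 -0.2692  0.2429] xaxis [ 1.    -0.003  0.   ] down [ 4.e-04 -2.e-03 -1.e+00] yaw -0.15 | shift tool [176.6 -37.9 419.6] mm | turn about tool y -0.2 | turn about tool y 179.8 | level rot [0.11 0.   0.02]
  rel world mm [177.7 419.2  37.1] q7 0.19
R 60.0 circ (388.6431884765625, -262.00128173828125) silh [ 0.3874 -0.2629] axis 47.7 ratio 1.45 hex normal 39.9
R 60.0 circ (618.3592529296875, -226.80081176757812) silh [ 0.6186 -0.226 ] axis 119.2 ratio 2.48 hex normal 59.3
R 60.1 circ (469.3659362792969, -105.21340942382812) silh [nan nan] axis 90.0 ratio nan hex normal 30.0
```

View pics/w8.png

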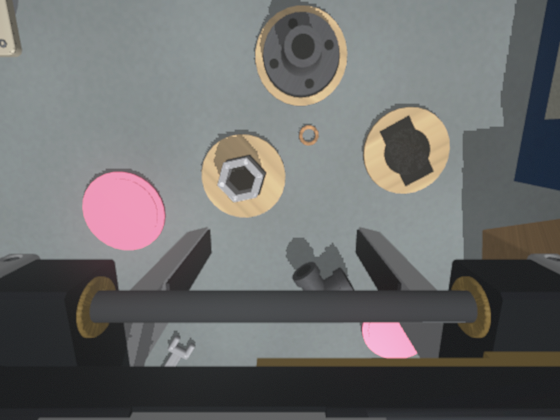

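```bash
python3 - <<'E'
from h import *; from nut import nut
W=load("w8"); g=cv2.cvtColor(W["img"],cv2.COLOR_RGB2HSV)
# low saturation = steel on plywood
x0,y0,x1,y1=210,148,275,212; s=g[y0:y1,x0:x1,1]; v=g[y0:y1,x0:x1,2]
for smax,vmin in ((40,110),(50,120),(40,130)):
    m=((s<smax)&(v>vmin)).astype(np.uint8); cs,_=cv2.findContours(m,cv2.RETR_EXTERNAL,cv2.CHAIN_APPROX_NONE); c=max(cs,key=cv2.contourArea)
    hl=cv2.convexHull(c); f=cv2.fillPoly(np.zeros_like(m),[hl],1); P=ray(W,np.argwhere(f)[:,::-1]+[x0,y0],.035)[:,:2]; c0=P.mean(0); Q=P-c0
    h=np.angle(np.sum(np.hypot(*Q.T)**6*np.exp(6j*np.arctan2(Q[:,1],Q[:,0]))))/6*57.3; a=np.radians((h+30)%60+np.arange(0,180,60))
    print(c0,(h+30)%60,[np.ptp(Q@[np.cos(t),np.sin(t)]) for t in a])
cv2.imwrite("pics/n8.png",cv2.resize(W["img"][y0-20:y1+20,x0-20:x1+20,::-1],None,fx=5,fy=5,interpolation=cv2.INTER_CUBIC))
E
```

```text
[ 0.38822216 -0.26140344] 42.5993242683033 [np.float64(0.05519165748097582), np.float64(0.05636023049394932), np.float64(0.05684572979661097)]
[ 0.38798345 -0.2616397 ] 41.899469222102255 [np.float64(0.05612778781972817), np.float64(0.05659282606815014), np.float64(0.0569464896854011)]
[ 0.38806997 -0.26149961] 42.08856881402929 [np.float64(0.055118743990131044), np.float64(0.05626565089792281), np.float64(0.05650807129206907)]
```

View pics/n8.png

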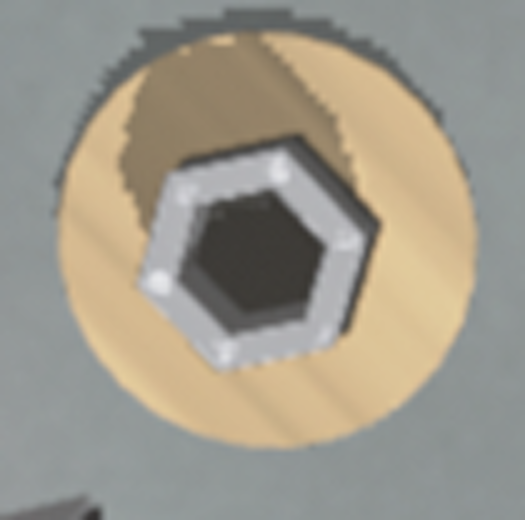

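Call:
step_arm([
  {"hand": 1, "xyz": [0.015, -0.003, 0.034], "rot": [0, 0, 0]},
  {"hand": 1, "xyz": [0.015, -0.003, 0.034], "rot": [0, 0, 0]},
  {"hand": 1, "xyz": [0.015, -0.003, 0.034], "rot": [0, 0, 0]},
  {"hand": 1, "xyz": [0.015, -0.003, 0.034], "rot": [0, 0, 0]},
  {"hand": 1, "xyz": [0.015, -0.003, 0.034], "rot": [0, 0, 0]},
  {"hand": 1, "xyz": [0.015, -0.003, 0.034], "rot": [0, 0, 0]},
  {"hand": 1, "xyz": [0.015, -0.003, 0.034], "rot": [0, 0, 0]},
  {"hand": 1, "xyz": [0.015, -0.003, 0.034], "rot": [0, 0, 0]},
  {"hand": 1, "xyz": [0.015, -0.003, 0.034], "rot": [0, 0, 0]},
  {"hand": 1, "xyz": [0.015, -0.003, 0.034], "rot": [0, 0, 0]},
  {"hand": 1, "xyz": [0.015, -0.003, 0.034], "rot": [0, 0, 0]},
  {"hand": 1, "xyz": [0.012, -0.003, 0.034], "rot": [0, 0, 0]},
])

```text
clock: 17.87
tcp_pos: [0.6217, 0.1387, 0.275]
tool_rot: [-0.706, 0.708, -0.003, -0.001]
wrist_force: [0.3, 0.5, -0.1]
grip_width: 0.0939
```

Call:
step_arm([
  {"hand": 1, "xyz": [0, 0, 0], "rot": [0, 0, 0]},
  {"hand": 1, "xyz": [0, 0, 0], "rot": [0, 0, 0]},
  {"hand": 1, "xyz": [0, 0, 0], "rot": [0, 0, 0]},
])

```text
clock: 18.12
tcp_pos: [0.6213, 0.1369, 0.2754]
tool_rot: [-0.706, 0.708, -0.003, -0.001]
wrist_force: [-1.0, -0.5, 0.3]
grip_width: 0.0935
```

```bash
python3 - <<'E'
from h import *
from workcell import r,optics
s=r.state();print(s["wrist_force"],s["clock"],s["grip_width"]);plan(s,(.623,.235,.08),0)
W=grab(optics,"wrist","w9"); print(-W["R"].T@W["t"])
E
python3 pads.py w9 2>/dev/null
```

```text
[-0.99918937 -0.45768664  0.25281109] 18.1167 0.09345687422053929
tcp [0.6213 0.1369 0.2754] xaxis [ 1.    -0.003 -0.005] down [-0.0055 -0.0035 -1.    ] yaw -0.18 | shift tool [  2.5 195.   98.8] mm | turn about tool y -0.2 | turn about tool y 179.8 | level rot [ 0.2   0.   -0.31]
  rel world mm [   1.7   98.1 -195.4] q7 -0.55
[0.62306628 0.20555451 0.45444492]
R 60.5 circ (386.1962585449219, 283.03753662109375) silh [0.3843 0.2837] axis 176.7 ratio 9.11 hex normal 26.5
```

View pics/w9.png

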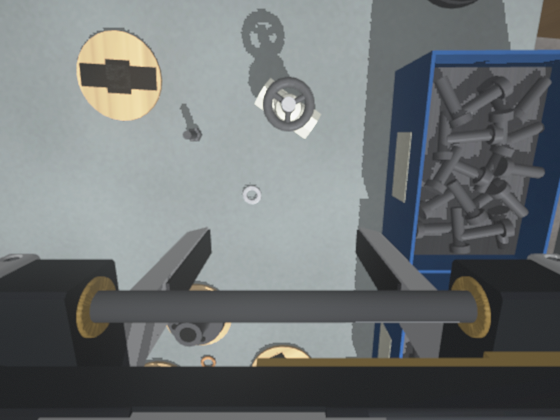

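```bash
python3 - <<'E'
from h import *
W=load("w9"); 
cv2.imwrite("pics/v9.png",cv2.resize(W["img"][60:155,240:340,::-1],None,fx=6,fy=6,interpolation=cv2.INTER_CUBIC))
E
```

```text
(no output)
```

View pics/v9.png

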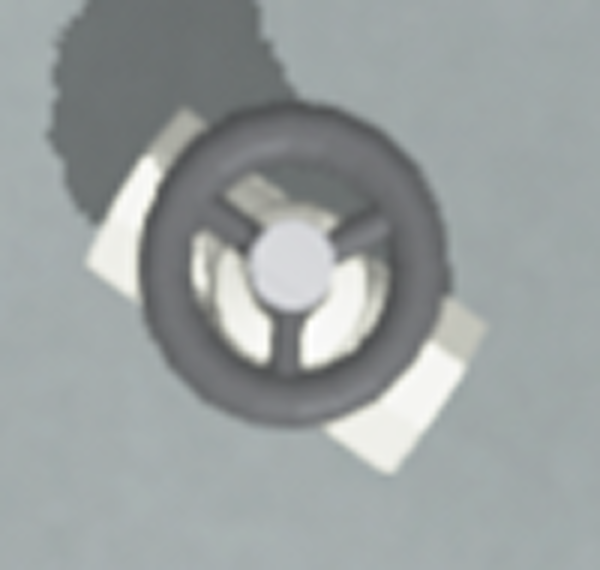

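```bash
python3 - <<'E'
from h import *
W=load("w9");T=load("topA")
f=lambda u,v:(240+u/6-.4,60+v/6-.4)
print("wheel W",ray(W,f(295,264),.098)[0], "hub",ray(W,f(292,265),.104)[0])
ed=ray(W,[f(295+157,264),f(139,264),f(295,100),f(295,428)],.098); print("dia",np.linalg.norm(ed[0]-ed[1]),np.linalg.norm(ed[2]-ed[3]))
for a,b in (((86,265),(390,473)),((183,105),(490,325))):
    p=ray(W,[f(*a),f(*b)],.02); d=p[1]-p[0]; print(p.round(4).tolist(),np.degrees(np.arctan2(d[1],d[0]))%180,np.linalg.norm(d))
g=lambda u,v:(120+u/4.5-.4,130+v/4.5-.4)
print("T wheel",ray(T,g(343.5,119),.098)[0])
p=ray(T,[g(413,112),g(353,203)],.02);d=p[1]-p[0];print(np.degrees(np.arctan2(d[1],d[0]))%180,np.linalg.norm(d),p)
E
```

```text
wheel W [0.6276797  0.23740471 0.098     ] hub [0.62703471 0.23669068 0.104     ]
dia 0.06023371974702289 0.059983559111422204
[[0.5796, 0.2443, 0.02], [0.6517, 0.1965, 0.02]] 146.40852983541538 0.08648484454641736
[[0.6029, 0.2792, 0.02], [0.6748, 0.2305, 0.02]] 145.92263302917854 0.08682420980272698
T wheel [0.62371386 0.23489143 0.098     ]
147.36426661580745 0.08599734202115752 [[0.65136415 0.19552626 0.02      ]
 [0.57894439 0.24190429 0.02      ]]
```

Call:
step_arm([
  {"hand": 1, "xyz": [0.004, 0, 0.033], "rot": [0.2, 0, -0.3]},
  {"hand": 1, "xyz": [0, 0, 0.033], "rot": [0, 0, 0]},
  {"hand": 1, "xyz": [0, 0, 0.033], "rot": [0, 0, 0]},
  {"hand": 1, "xyz": [0, 0.04, 0], "rot": [0, -6.8, 0]},
  {"hand": 1, "xyz": [0, 0.04, 0], "rot": [0, -6.8, 0]},
  {"hand": 1, "xyz": [0, 0.04, 0], "rot": [0, 0, 0]},
  {"hand": 1, "xyz": [0, 0.03, 0], "rot": [0, 0, 0]},
  {"hand": 1, "xyz": [0, 0, 0], "rot": [0, 0, 0]},
  {"hand": 1, "xyz": [0, 0, 0], "rot": [0, 0, 0]},
  {"hand": 1, "xyz": [0, 0, 0], "rot": [0, 0, 0]},
  {"hand": 1, "xyz": [0, 0, 0], "rot": [0, 0, 0]},
])

```text
clock: 19.08
tcp_pos: [0.6291, 0.2382, 0.1305]
tool_rot: [0.704, -0.701, -0.085, 0.079]
wrist_force: [-1.1, 0.8, 0.8]
grip_width: 0.0939
```

```bash
python3 - <<'E'
from h import *
from workcell import r,optics
s=r.state();print(s["wrist_force"],s["clock"],s["grip_width"]);plan(s,(.6257,.2361,.079),13.5)
W=grab(optics,"wrist","w10")
E
```

```text
[-1.06420478  0.8360575   0.8331466 ] 19.0833 0.09385407681590478
tcp [0.6291 0.2382 0.1305] xaxis [0.973 0.231 0.008] down [ 0.0076  0.0044 -1.    ] yaw 13.37 | shift tool [-4.2 51.4 -1.3] mm | turn about tool y -0.1 | turn about tool y 179.9 | level rot [-0.15  0.    0.48]
  rel world mm [ -3.4  -2.1 -51.5] q7 -0.56
```

View pics/w10.png

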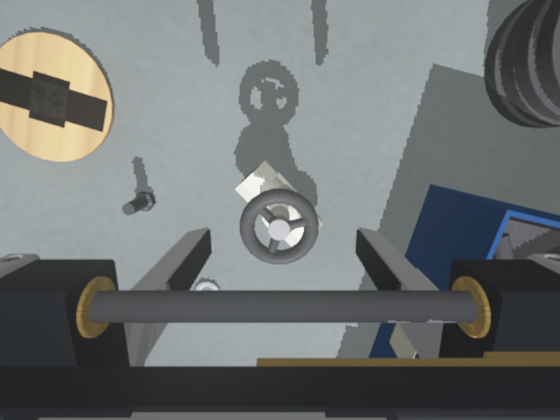

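Call:
step_arm([
  {"hand": 1, "xyz": [-0.004, 0.0, -0.001], "rot": [-0.1, 0, 0.4]},
  {"hand": 1, "xyz": [0, 0.02, 0], "rot": [0, 0, 0]},
  {"hand": 1, "xyz": [0, 0.02, 0], "rot": [0, 0, 0]},
  {"hand": 1, "xyz": [0, 0.01, 0], "rot": [0, 0, 0]},
  {"hand": 1, "xyz": [0, 0, 0], "rot": [0, 0, 0]},
  {"hand": 1, "xyz": [0, 0, 0], "rot": [0, 0, 0]},
  {"hand": 1, "xyz": [0, 0, 0], "rot": [0, 0, 0]},
])

```text
clock: 19.72
tcp_pos: [0.6243, 0.2365, 0.0788]
tool_rot: [0.702, -0.702, -0.082, 0.083]
wrist_force: [1.0, 0.9, 1.1]
grip_width: 0.0939
```

```bash
python3 - <<'E'
from h import *
from workcell import r,optics
s=r.state();print(s["wrist_force"],s["clock"],s["grip_width"]);plan(s,(.6257,.2361,.079),13.5)
E
```

```text
[0.95515979 0.91036187 1.11575658] 19.7167 0.09388544026776074
tcp [0.6243 0.2365 0.0788] xaxis [ 0.973  0.232 -0.001] down [-1.3e-03  3.0e-04 -1.0e+00] yaw 13.43 | shift tool [ 1.3 -0.2 -0.7] mm | turn about tool y -0.1 | turn about tool y 179.9 | level rot [-0.03 -0.   -0.07]
  rel world mm [ 1.4 -0.4  0.2] q7 -0.6
```

Call:
step_arm([
  {"hand": 1, "xyz": [0.001, 0, -0.0005], "rot": [0, 0, 0]},
  {"hand": 1, "xyz": [0, 0, 0], "rot": [0, 0, 0]},
  {"hand": -1, "xyz": [0, 0, 0], "rot": [0, 0, 0]},
  {"hand": -1, "xyz": [0, 0, 0], "rot": [0, 0, 0]},
  {"hand": -1, "xyz": [0, 0, 0], "rot": [0, 0, 0]},
  {"hand": -1, "xyz": [0, 0, 0], "rot": [0, 0, 0]},
  {"hand": -1, "xyz": [0, 0, 0], "rot": [0, 0, 0]},
  {"hand": -1, "xyz": [0, 0, 0], "rot": [0, 0, 0]},
  {"hand": -1, "xyz": [0, 0, 0], "rot": [0, 0, 0]},
  {"hand": -1, "xyz": [0, 0, 0], "rot": [0, 0, 0]},
], squeeze=40)

```text
clock: 20.55
tcp_pos: [0.6254, 0.2358, 0.0778]
tool_rot: [0.702, -0.702, -0.082, 0.083]
wrist_force: [1.8, 0.8, 0.2]
grip_width: 0.0588
```

```bash
python3 - <<'E'
from h import *
from workcell import r,optics
s=r.state();print(s["wrist_force"],s["clock"],s["grip_width"]);plan(s,(.6257,.2361,.079),13.5)
E
```

```text
[1.77740538 0.82539358 0.24233733] 20.55 0.058777810831494706
tcp [0.6254 0.2358 0.0778] xaxis [ 0.973  0.232 -0.002] down [-1.6e-03 -1.0e-04 -1.0e+00] yaw 13.43 | shift tool [ 0.3 -1.2  0.2] mm | turn about tool y -0.1 | turn about tool y 179.9 | level rot [-0.01 -0.   -0.09]
  rel world mm [0.3 0.3 1.2] q7 -0.59
```

Call:
step_arm([
  {"hand": -1, "xyz": [0, -0.01, 0], "rot": [0, 0, 0]},
  {"hand": -1, "xyz": [0, -0.02, 0], "rot": [0, 0, 0]},
  {"hand": -1, "xyz": [0, -0.03, 0], "rot": [0, 0, 0]},
  {"hand": -1, "xyz": [0, -0.03, 0], "rot": [0, 0, 0]},
  {"hand": -1, "xyz": [0, -0.01, 0], "rot": [0, 3, 0]},
  {"hand": -1, "xyz": [0, 0, 0], "rot": [0, 5, 0]},
  {"hand": -1, "xyz": [0, 0, 0], "rot": [0, 6, 0]},
  {"hand": -1, "xyz": [0, 0, 0], "rot": [0, 6, 0]},
  {"hand": -1, "xyz": [0, 0, 0], "rot": [0, 5, 0]},
  {"hand": -1, "xyz": [0, 0, 0], "rot": [0, 2.1, 0]},
  {"hand": -1, "xyz": [0, 0, 0], "rot": [0, 0, 0]},
  {"hand": -1, "xyz": [0, 0, 0], "rot": [0, 0, 0]},
])

```text
clock: 21.55
tcp_pos: [0.6238, 0.2355, 0.1771]
tool_rot: [-0.701, 0.703, -0.085, 0.082]
wrist_force: [0.1, -0.3, -5.2]
grip_width: 0.059
```

```bash
python3 - <<'E'
from h import *
from workcell import r,optics
s=r.state();print(s["wrist_force"],s["clock"],s["grip_width"]);plan(s,(.6169,-.2281,.178),-13.7)
grab(optics,"wrist","w11")
E
```

```text
[ 0.12666336 -0.28184459 -5.21995929] 21.55 0.05896777690290728
tcp [0.6238 0.2355 0.1771] xaxis [ 0.972 -0.235 -0.005] down [-0.0052 -0.0016 -1.    ] yaw -13.57 | shift tool [ 1.020e+02 -2.000e-01 -4.522e+02] mm | turn about tool y 0.1 | turn about tool y -179.9 | level rot [ 0.16 -0.   -0.27]
  rel world mm [  -6.9 -463.6    0.9] q7 -0.93
```

View pics/w11.png

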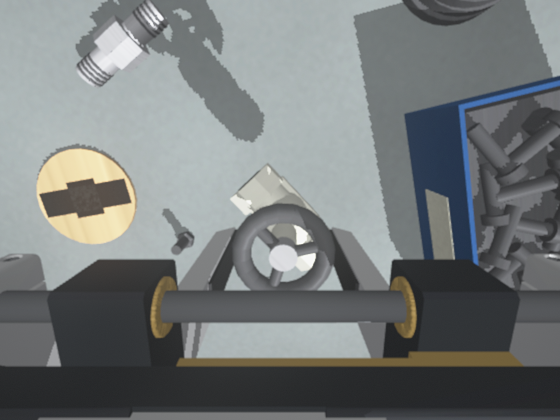

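Call:
step_arm([
  {"hand": -1, "xyz": [0.0038, 0, -0.0166], "rot": [0, 0, 0]},
  {"hand": -1, "xyz": [0.0075, 0, -0.0333], "rot": [0, 0, 0]},
  {"hand": -1, "xyz": [0.0075, 0, -0.0333], "rot": [0, 0, 0]},
  {"hand": -1, "xyz": [0.0075, 0, -0.0333], "rot": [0, 0, 0]},
  {"hand": -1, "xyz": [0.0075, 0, -0.0333], "rot": [0, 0, 0]},
  {"hand": -1, "xyz": [0.0075, 0, -0.0333], "rot": [0, 0, 0]},
  {"hand": -1, "xyz": [0.0075, 0, -0.0333], "rot": [0, 0, 0]},
  {"hand": -1, "xyz": [0.0075, 0, -0.0333], "rot": [0, 0, 0]},
  {"hand": -1, "xyz": [0.0075, 0, -0.0333], "rot": [0, 0, 0]},
  {"hand": -1, "xyz": [0.0075, 0, -0.0333], "rot": [0, 0, 0]},
  {"hand": -1, "xyz": [0.0075, 0, -0.0333], "rot": [0, 0, 0]},
  {"hand": -1, "xyz": [0.0075, 0, -0.0333], "rot": [0, 0, 0]},
])

```text
clock: 22.6
tcp_pos: [0.6177, -0.1584, 0.1778]
tool_rot: [-0.702, 0.702, -0.085, 0.082]
wrist_force: [0.4, 0.1, -5.6]
grip_width: 0.059
```

Call:
step_arm([
  {"hand": -1, "xyz": [0.0075, 0, -0.0333], "rot": [0, 0, 0]},
  {"hand": -1, "xyz": [0.005, 0, -0.023], "rot": [0, 0, 0]},
  {"hand": -1, "xyz": [0.003, 0, -0.013], "rot": [0, 0, 0]},
  {"hand": -1, "xyz": [0, 0, 0], "rot": [0, 0, 0]},
  {"hand": -1, "xyz": [0, 0, 0], "rot": [0, 0, 0]},
  {"hand": -1, "xyz": [0, 0, 0], "rot": [0, 0, 0]},
  {"hand": -1, "xyz": [0, 0, 0], "rot": [0, 0, 0]},
])

```text
clock: 23.18
tcp_pos: [0.6176, -0.2244, 0.1781]
tool_rot: [0.703, -0.702, 0.084, -0.082]
wrist_force: [0.7, -0.3, -5.4]
grip_width: 0.0594
```

```bash
python3 - <<'E'
from h import *
from workcell import r,optics
s=r.state();print(s["wrist_force"],s["clock"],s["grip_width"]);plan(s,(.6169,-.2281,.084),-13.7)
grab(optics,"wrist","w12")
E
```

```text
[ 0.67954853 -0.27290428 -5.38424488] 23.1833 0.05941324600344317
tcp [ 0.6176 -0.2244  0.1781] xaxis [ 0.973 -0.232 -0.003] down [-0.0027  0.0013 -1.    ] yaw -13.44 | shift tool [ 0.5 94.1 -3.8] mm | turn about tool y 0.3 | turn about tool y -179.7 | level rot [-0.04  0.   -0.17]
  rel world mm [ -0.7  -3.7 -94.1] q7 -0.24
```

View pics/w12.png

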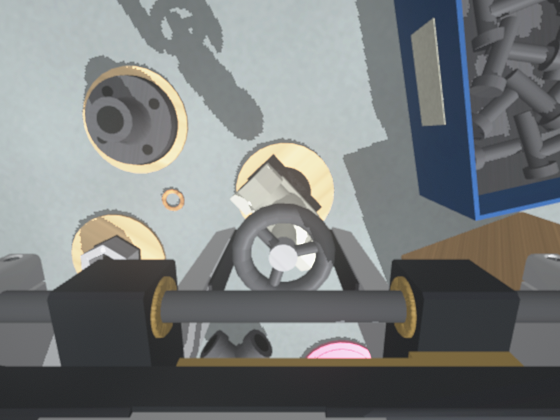

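```bash
python3 - <<'E'
from h import *
T=load("topA")
cv2.imwrite("pics/bx.png",cv2.resize(T["img"][50:180,310:450,::-1],None,fx=5,fy=5,interpolation=cv2.INTER_CUBIC))
for z in (0,.1,.15): print(z,ray(T,[(362,127),(359,113),(435,112)],z).round(3).tolist())
E
```

```text
0 [[0.748, -0.343, 0.0], [0.801, -0.335, 0.0], [0.799, -0.608, 0.0]]
0.1 [[0.713, -0.324, 0.1], [0.762, -0.317, 0.1], [0.76, -0.572, 0.1]]
0.15 [[0.695, -0.315, 0.15], [0.743, -0.308, 0.15], [0.741, -0.554, 0.15]]
```

View pics/bx.png

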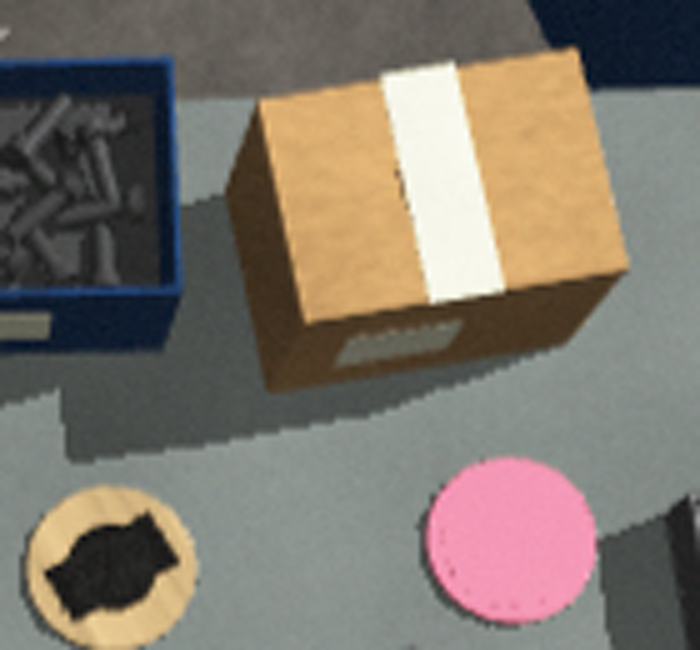

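Call:
step_arm([
  {"hand": -1, "xyz": [0.0005, 0.015, -0.003], "rot": [0, 0.2, -0.1]},
  {"hand": -1, "xyz": [0, 0.025, 0], "rot": [0, 0, 0]},
  {"hand": -1, "xyz": [0, 0.025, 0], "rot": [0, 0, 0]},
  {"hand": -1, "xyz": [0, 0.015, 0], "rot": [0, 0, 0]},
  {"hand": -1, "xyz": [0, 0.005, 0], "rot": [0, 0, 0]},
  {"hand": -1, "xyz": [0, 0, 0], "rot": [0, 0, 0]},
  {"hand": -1, "xyz": [0, 0, 0], "rot": [0, 0, 0]},
  {"hand": -1, "xyz": [0, 0, 0], "rot": [0, 0, 0]},
])

```text
clock: 23.9
tcp_pos: [0.6182, -0.2305, 0.0945]
tool_rot: [-0.701, 0.702, -0.084, 0.086]
wrist_force: [-0.0, -0.6, -4.9]
grip_width: 0.0591
```

```bash
python3 - <<'E'
from h import *
from workcell import r,optics
s=r.state();print(s["wrist_force"],s["clock"],s["grip_width"]);plan(s,(.6169,-.2281,.084),-13.7)
grab(optics,"wrist","w13")
plan(r.state(),(.6169,-.2281,.084),-13.7)
E
```

```text
[-0.020525   -0.61378371 -4.86742939] 23.9 0.05909597473842045
tcp [ 0.6182 -0.2305  0.0945] xaxis [ 0.971 -0.239  0.002] down [ 0.0017 -0.0016 -1.    ] yaw -13.83 | shift tool [-1.9 10.5  2.1] mm | turn about tool y -0.1 | turn about tool y 179.9 | level rot [ 0.07 -0.    0.12]
  rel world mm [ -1.3   2.4 -10.5] q7 -0.28
tcp [ 0.618  -0.2307  0.0946] xaxis [ 0.971 -0.239  0.002] down [ 0.0016 -0.0018 -1.    ] yaw -13.84 | shift tool [-1.8 10.6  2.3] mm | turn about tool y -0.1 | turn about tool y 179.9 | level rot [ 0.08 -0.    0.12]
  rel world mm [ -1.1   2.6 -10.6] q7 -0.28
```

View pics/w13.png

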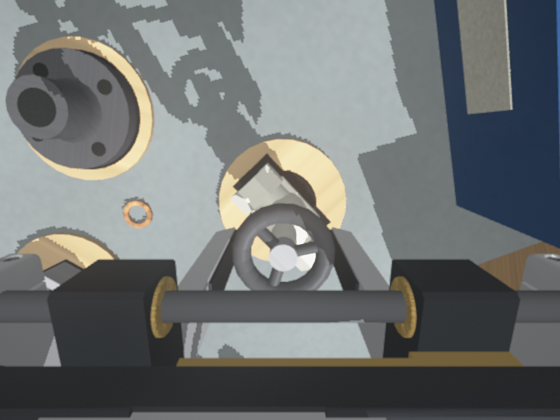

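Call:
step_arm([
  {"hand": -1, "xyz": [-0.001, 0.003, 0.002], "rot": [0, 0, 0]},
  {"hand": -1, "xyz": [-0.0005, 0.003, 0], "rot": [0, 0, 0.1]},
  {"hand": -1, "xyz": [0, 0.002, 0], "rot": [0, 0, 0]},
  {"hand": -1, "xyz": [0, 0, 0], "rot": [0, 0, 0]},
  {"hand": -1, "xyz": [0, 0, 0], "rot": [0, 0, 0]},
  {"hand": -1, "xyz": [0, 0, 0], "rot": [0, 0, 0]},
])

```text
clock: 24.45
tcp_pos: [0.6158, -0.2286, 0.0849]
tool_rot: [-0.702, 0.702, -0.086, 0.084]
wrist_force: [-0.5, -0.3, -4.7]
grip_width: 0.0592
```

```bash
python3 - <<'E'
from h import *
from workcell import r,optics
s=r.state();print(s["wrist_force"],s["clock"],s["grip_width"]);plan(s,(.6169,-.2281,.084),-13.7)
E
```

```text
[-0.48749987 -0.30102035 -4.65176186] 24.45 0.05920351633201523
tcp [ 0.6158 -0.2286  0.0849] xaxis [ 0.971 -0.24  -0.003] down [-2.8e-03 -7.0e-04 -1.0e+00] yaw -13.87 | shift tool [1.  0.9 0.8] mm | turn about tool y -0.2 | turn about tool y 179.8 | level rot [ 0.08 -0.   -0.15]
  rel world mm [ 1.1  0.5 -0.9] q7 -0.29
```

Call:
step_arm([
  {"hand": -1, "xyz": [0.001, 0.0005, 0.0007], "rot": [0, 0, 0]},
  {"hand": -1, "xyz": [0, 0, 0], "rot": [0, 0, 0]},
  {"hand": -1, "xyz": [0, 0, 0], "rot": [0, 0, 0]},
])

```text
clock: 24.7
tcp_pos: [0.617, -0.2281, 0.0844]
tool_rot: [-0.702, 0.702, -0.086, 0.084]
wrist_force: [-1.2, 0.7, -4.4]
grip_width: 0.0588
```

Call:
step_arm([
  {"hand": -1, "xyz": [0, 0.0006, 0], "rot": [0, 0, 0]},
  {"hand": -1, "xyz": [0, 0, 0], "rot": [0, 0, 0]},
  {"hand": -1, "xyz": [0, 0, 0], "rot": [0, 0, 0]},
])

```text
clock: 24.95
tcp_pos: [0.6169, -0.2282, 0.0839]
tool_rot: [-0.702, 0.702, -0.086, 0.084]
wrist_force: [0.2, -0.3, -4.5]
grip_width: 0.0594
```

```bash
python3 - <<'E'
from h import *
from workcell import r,optics
s=r.state();print(s["wrist_force"],s["clock"],s["grip_width"]);plan(s,(.6169,-.2281,.084),-13.7)
E
```

```text
[ 0.2316501  -0.30691988 -4.48760135] 24.95 0.05935615452691811
tcp [ 0.6169 -0.2282  0.0839] xaxis [ 0.971 -0.24  -0.002] down [-2.7e-03 -7.0e-04 -1.0e+00] yaw -13.87 | shift tool [-0.1 -0.1  0.1] mm | turn about tool y -0.2 | turn about tool y 179.8 | level rot [ 0.08 -0.   -0.14]
  rel world mm [-0.   0.1  0.1] q7 -0.29
```

Call:
step_arm([
  {"hand": -1, "xyz": [0, 0.0006, 0], "rot": [0, 0, 0]},
  {"hand": -1, "xyz": [0, 0, 0], "rot": [0, 0, 0]},
  {"hand": -1, "xyz": [0, 0, 0], "rot": [0, 0, 0]},
])

```text
clock: 25.2
tcp_pos: [0.617, -0.2282, 0.0838]
tool_rot: [-0.701, 0.702, -0.086, 0.085]
wrist_force: [-0.3, 0.6, -0.5]
grip_width: 0.0593
```

Call:
step_arm([
  {"hand": -1, "xyz": [0, 0.0005, 0], "rot": [0, 0, 0]},
  {"hand": -1, "xyz": [0, 0, 0], "rot": [0, 0, 0]},
  {"hand": -1, "xyz": [0, 0, 0], "rot": [0, 0, 0]},
])

```text
clock: 25.45
tcp_pos: [0.6171, -0.2282, 0.0837]
tool_rot: [-0.701, 0.702, -0.086, 0.085]
wrist_force: [-1.3, 0.6, 5.9]
grip_width: 0.0591
```

Call:
step_arm([
  {"hand": 0.35, "xyz": [0, 0, 0], "rot": [0, 0, 0]},
  {"hand": 0.5, "xyz": [0, 0, 0], "rot": [0, 0, 0]},
  {"hand": 0.7, "xyz": [0, 0, 0], "rot": [0, 0, 0]},
  {"hand": 1, "xyz": [0, 0, 0], "rot": [0, 0, 0]},
  {"hand": 1, "xyz": [0, -0.02, 0], "rot": [0, 0, 0]},
  {"hand": 1, "xyz": [0, -0.04, 0], "rot": [0, 0, 0]},
  {"hand": 1, "xyz": [0, -0.04, 0], "rot": [0, -7, 0]},
  {"hand": 1, "xyz": [0, -0.04, 0], "rot": [0, -6.7, 0]},
  {"hand": 1, "xyz": [0, -0.03, 0], "rot": [0, 0, 0]},
  {"hand": 1, "xyz": [0, 0, 0], "rot": [0, 0, 0]},
  {"hand": 1, "xyz": [0, 0, 0], "rot": [0, 0, 0]},
])

```text
clock: 26.37
tcp_pos: [0.6185, -0.2282, 0.2547]
tool_rot: [-0.706, 0.708, -0.001, 0.002]
wrist_force: [0.4, 0.7, -0.6]
grip_width: 0.0939
```

```bash
python3 - <<'E'
from h import *
from workcell import r,optics
s=r.state();print(s["wrist_force"],s["clock"],s["grip_width"]);plan(s,(.495,.36,.28),0)
grab(optics,"wrist","w14")
E
python3 pads.py w14 2>/dev/null
```

```text
[ 0.41214881  0.69093113 -0.56597857] 26.3667 0.09389971287423629
tcp [ 0.6185 -0.2282  0.2547] xaxis [ 1.    -0.003  0.001] down [ 0.0011 -0.0019 -1.    ] yaw -0.20 | shift tool [-125.5  -26.6  587.7] mm | turn about tool y -0.2 | turn about tool y 179.8 | level rot [0.11 0.   0.06]
  rel world mm [-123.5  588.2   25.3] q7 0.0
R 60.2 circ (389.2095947265625, -261.9700622558594) silh [ 0.3804 -0.2654] axis 87.6 ratio 1.74 hex normal 23.1
R 59.9 circ (618.5454711914062, -226.34165954589844) silh [nan nan] axis 90.0 ratio nan hex normal 30.0
R 60.1 circ (469.8092041015625, -105.32520294189453) silh [ 0.4662 -0.0956] axis 179.0 ratio 2.07 hex normal 7.2
```

View pics/w14.png

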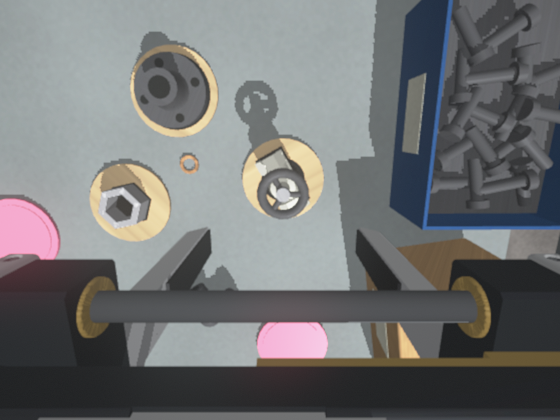

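```bash
python3 - <<'E'
from h import *
W=load("w14"); 
cv2.imwrite("pics/v14.png",cv2.resize(W["img"][125:230,230:335,::-1],None,fx=6,fy=6,interpolation=cv2.INTER_CUBIC))
E
```

```text
(no output)
```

View pics/v14.png

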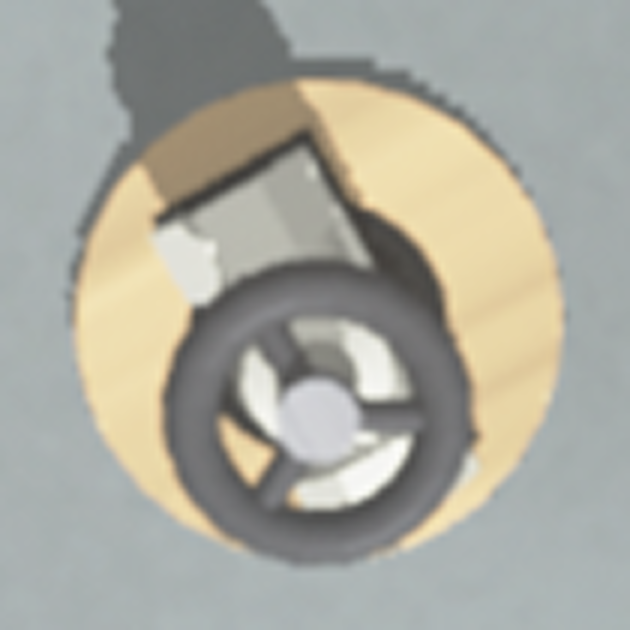

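```bash
python3 - <<'E'
from h import *
W=load("w14"); f=lambda u,v:(230+u/6-.4,125+v/6-.4)
print("wheel",ray(W,f(318.5,413),.104)[0],"pad circ .6185 -.2263, wrist silh .6187 -.226")
for a,b,z,n in (((155,228),(308,133),.03,"end"),((310,140),(372,262),.026,"side"),((157,217),(304,131),.006,"silh end")):
    p=ray(W,[f(*a),f(*b)],z); d=p[1]-p[0]; print(n,p.round(4).tolist(),np.degrees(np.arctan2(d[1],d[0]))%180,np.linalg.norm(d))
E
```

```text
wheel [ 0.61881262 -0.22772998  0.104     ] pad circ .6185 -.2263, wrist silh .6187 -.226
end [[0.5815, -0.1997, 0.03], [0.6166, -0.1785, 0.03]] 31.178750459787256 0.04097657359367758
side [[0.617, -0.1803, 0.026], [0.6313, -0.2081, 0.026]] 117.08418897693645 0.031287566848650104
silh end [[0.5798, -0.1995, 0.006], [0.6155, -0.1792, 0.006]] 29.671715699109576 0.041014813564479516
```

Call:
step_arm([
  {"hand": 1, "xyz": [-0.0075, -0.002, 0.0345], "rot": [0, 0, 0]},
  {"hand": 1, "xyz": [-0.0075, -0.002, 0.0345], "rot": [0, 0, 0]},
  {"hand": 1, "xyz": [-0.0075, -0.002, 0.0345], "rot": [0, 0, 0]},
  {"hand": 1, "xyz": [-0.0075, -0.002, 0.0345], "rot": [0, 0, 0]},
  {"hand": 1, "xyz": [-0.0075, -0.002, 0.0345], "rot": [0, 0, 0]},
  {"hand": 1, "xyz": [-0.0075, -0.002, 0.0345], "rot": [0, 0, 0]},
  {"hand": 1, "xyz": [-0.0075, -0.002, 0.0345], "rot": [0, 0, 0]},
  {"hand": 1, "xyz": [-0.0075, -0.002, 0.0345], "rot": [0, 0, 0]},
  {"hand": 1, "xyz": [-0.0075, -0.002, 0.0345], "rot": [0, 0, 0]},
  {"hand": 1, "xyz": [-0.0075, -0.002, 0.0345], "rot": [0, 0, 0]},
  {"hand": 1, "xyz": [-0.0075, -0.002, 0.0345], "rot": [0, 0, 0]},
  {"hand": 1, "xyz": [-0.0075, -0.002, 0.0345], "rot": [0, 0, 0]},
])

```text
clock: 27.42
tcp_pos: [0.527, 0.1871, 0.2748]
tool_rot: [-0.706, 0.708, -0.003, -0.001]
wrist_force: [1.0, 0.8, -0.9]
grip_width: 0.0942
```

Call:
step_arm([
  {"hand": 1, "xyz": [-0.0075, 0, 0.0345], "rot": [0, 0, 0]},
  {"hand": 1, "xyz": [-0.0075, 0, 0.0345], "rot": [0, 0, 0]},
  {"hand": 1, "xyz": [-0.0075, 0, 0.0345], "rot": [0, 0, 0]},
  {"hand": 1, "xyz": [-0.0075, 0, 0.03], "rot": [0, 0, 0]},
  {"hand": 1, "xyz": [0, 0, 0], "rot": [0, 0, 0]},
  {"hand": 1, "xyz": [0, 0, 0], "rot": [0, 0, 0]},
  {"hand": 1, "xyz": [0, 0, 0], "rot": [0, 0, 0]},
])

```text
clock: 28.0
tcp_pos: [0.4988, 0.3184, 0.275]
tool_rot: [-0.706, 0.708, -0.003, -0.001]
wrist_force: [-0.4, -0.1, -0.3]
grip_width: 0.0939
```

```bash
python3 - <<'E'
from h import *
from workcell import r,optics
s=r.state();print(s["wrist_force"],s["clock"],s["grip_width"]);plan(s,(.495,.42,.08),0)
W=grab(optics,"wrist","w15")
E
python3 pads.py w15 2>/dev/null
```

```text
[-0.39380886 -0.11155621 -0.32268131] 28.0 0.09391029340545749
tcp [0.4988 0.3184 0.275 ] xaxis [ 1.    -0.003 -0.005] down [-0.005  -0.0034 -1.    ] yaw -0.19 | shift tool [ -3.1 194.6 102.3] mm | turn about tool y -0.2 | turn about tool y 179.8 | level rot [ 0.2  -0.   -0.29]
  rel world mm [  -3.8  101.6 -195. ] q7 -0.94
R 60.0 circ (385.73687744140625, 283.7657775878906) silh [0.385  0.2833] axis 176.6 ratio 8.37 hex normal 26.5
```

View pics/w15.png

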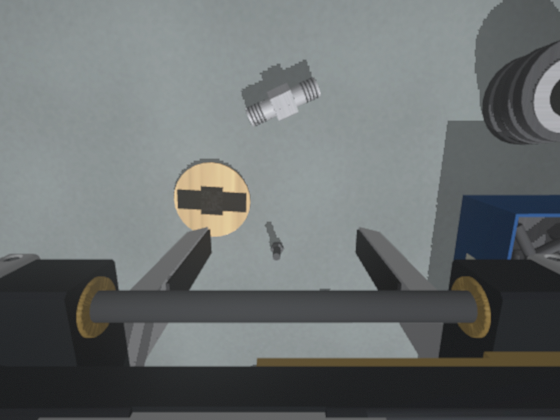

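```bash
python3 - <<'E'
from h import *
W=load("w15"); x0,y0=235,55
cv2.imwrite("pics/u15.png",cv2.resize(W["img"][y0:y0+85,x0:x0+100,::-1],None,fx=7,fy=7,interpolation=cv2.INTER_CUBIC))
E
```

```text
(no output)
```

View pics/u15.png

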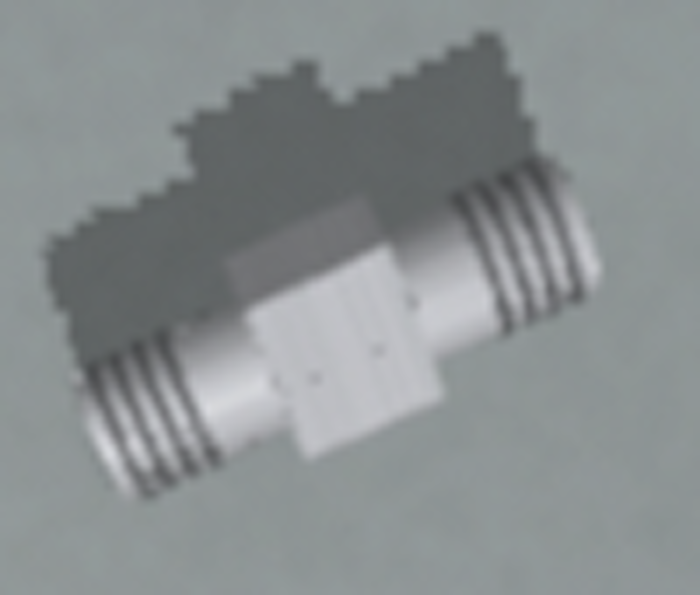

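```bash
python3 - <<'E'
from h import *
W=load("w15");T=load("topA"); f=lambda u,v:(235+u/7-.43,55+v/7-.43)
def L(D,a,b,z,n):
    p=ray(D,[a,b],z); d=p[1]-p[0]; print(n,"mid",p.mean(0).round(4),"ang",(np.degrees(np.arctan2(d[1],d[0]))%180).round(1),"len",np.linalg.norm(d).round(4))
L(W,f(113,437),f(575,215),.0205,"axis")
L(W,f(140,497),f(600,290),.0205,"low edge")
L(W,f(315,458),f(443,397),.0205,"nut low")
L(W,f(245,310),f(385,245),.03,"nut top")
g=lambda u,v:(120+u/4.5-.4,130+v/4.5-.4)
L(T,g(93,253),g(139,369),.0205,"T axis")
# mask-based
for D,b,n in ((W,(235,60,335,140),"W"),(T,(125,178,165,222),"T")):
    x0,y0,x1,y1=b; gy=cv2.cvtColor(D["img"],cv2.COLOR_RGB2GRAY)[y0:y1,x0:x1]
    for th in (160,170):
        m=(gy>th).astype(np.uint8); m=cv2.morphologyEx(m,cv2.MORPH_CLOSE,np.ones((5,5)));cs,_=cv2.findContours(m,cv2.RETR_EXTERNAL,cv2.CHAIN_APPROX_NONE);c=max(cs,key=cv2.contourArea)
        fl=cv2.fillPoly(np.zeros_like(m),[c],1);P=ray(D,np.argwhere(fl)[:,::-1]+[x0,y0],.03)[:,:2];c0=P.mean(0);w,v=np.linalg.eigh((P-c0).T@(P-c0));print(n,th,len(P),c0.round(4),np.degrees(np.arctan2(v[1,1],v[0,1]))%180, np.ptp((P-c0)@v[:,1]))
E
```

```text
axis mid [0.4987 0.4289 0.0205] ang 24.3 len 0.1017
low edge mid [0.5039 0.416  0.0205] ang 23.1 len 0.1009
nut low mid [0.5063 0.4096 0.0205] ang 24.4 len 0.0284
nut top mid [0.4936 0.4372 0.03  ] ang 23.4 len 0.0298
T axis mid [0.4968 0.4249 0.0205] ang 22.7 len 0.0999
W 160 1115 [0.4988 0.4233] 22.105594473521478 0.1052367058374375
W 170 974 [0.4986 0.423 ] 21.736028139782064 0.10399658461321976
T 160 118 [0.4974 0.4202] 25.83086737354722 0.05777634858159553
T 170 103 [0.4978 0.4195] 25.941985910809024 0.057722953081223376
```

Call:
step_arm([
  {"hand": 1, "xyz": [0, 0, 0.034], "rot": [0.2, 0, -0.3]},
  {"hand": 1, "xyz": [0, 0, 0.034], "rot": [0, 0, 0]},
  {"hand": 1, "xyz": [0, 0, 0.034], "rot": [0, 0, 0]},
  {"hand": 1, "xyz": [0, 0, 0], "rot": [0, -7, 0]},
  {"hand": 1, "xyz": [0, 0, 0], "rot": [0, -7, 0]},
  {"hand": 1, "xyz": [0, 0, 0], "rot": [0, -7, 0]},
  {"hand": 1, "xyz": [0, 0, 0], "rot": [0, -7, 0]},
  {"hand": 1, "xyz": [0, 0, 0], "rot": [0, -7, 0]},
  {"hand": 1, "xyz": [0, 0, 0], "rot": [0, -7, 0]},
  {"hand": 1, "xyz": [0, 0, 0], "rot": [0, -7, 0]},
  {"hand": 1, "xyz": [0, 0, 0], "rot": [0, -7, 0]},
  {"hand": 1, "xyz": [0, 0, 0], "rot": [0, -7, 0]},
])

```text
clock: 29.05
tcp_pos: [0.5007, 0.4194, 0.2762]
tool_rot: [-0.603, 0.603, 0.37, -0.368]
wrist_force: [-1.2, 0.3, 0.4]
grip_width: 0.0941
```

Call:
step_arm([
  {"hand": 1, "xyz": [0, 0, 0], "rot": [0, -7, 0]},
  {"hand": 1, "xyz": [0, 0, 0], "rot": [0, -7, 0]},
  {"hand": 1, "xyz": [0, 0, 0], "rot": [0, -7, 0]},
  {"hand": 1, "xyz": [0, 0, 0], "rot": [0, -7, 0]},
  {"hand": 1, "xyz": [0, 0, 0], "rot": [0, -7, 0]},
  {"hand": 1, "xyz": [0, 0, 0], "rot": [0, -7, 0]},
  {"hand": 1, "xyz": [0, 0, 0], "rot": [0, -7, 0]},
  {"hand": 1, "xyz": [0, 0.03, 0], "rot": [0, -1.5, 0]},
  {"hand": 1, "xyz": [0, 0.04, 0], "rot": [0, 0, 0]},
  {"hand": 1, "xyz": [0, 0.04, 0], "rot": [0, 0, 0]},
  {"hand": 1, "xyz": [0, 0.04, 0], "rot": [0, 0, 0]},
  {"hand": 1, "xyz": [0, 0.02, 0], "rot": [0, 0, 0]},
])

```text
clock: 30.05
tcp_pos: [0.4998, 0.4171, 0.1011]
tool_rot: [0.389, -0.39, -0.589, 0.592]
wrist_force: [-0.2, -0.8, -1.0]
grip_width: 0.094
```

Call:
step_arm([
  {"hand": 1, "xyz": [0, 0, 0], "rot": [0, 0, 0]},
  {"hand": 1, "xyz": [0, 0, 0], "rot": [0, 0, 0]},
  {"hand": 1, "xyz": [0, 0, 0], "rot": [0, 0, 0]},
])

```text
clock: 30.3
tcp_pos: [0.5008, 0.4225, 0.1084]
tool_rot: [-0.389, 0.389, 0.593, -0.588]
wrist_force: [0.1, 0.2, 0.7]
grip_width: 0.094
```

```bash
python3 - <<'E'
from h import *
from workcell import r,optics
s=r.state();print(s["wrist_force"],s["clock"],s["grip_width"]);plan(s,(.497,.426,.004),113.3)
W=grab(optics,"wrist","w16")
E
```

```text
[0.12643227 0.16753387 0.70951268] 30.3 0.09395439343864125
tcp [0.5008 0.4225 0.1084] xaxis [-0.395  0.919  0.003] down [ 0.0036  0.0046 -1.    ] yaw 113.25 | shift tool [  4.4 104.4   2.6] mm | turn about tool y -0.1 | turn about tool y 179.9 | level rot [0.3  0.   0.16]
  rel world mm [  -3.8    3.5 -104.4] q7 0.54
```

View pics/w16.png

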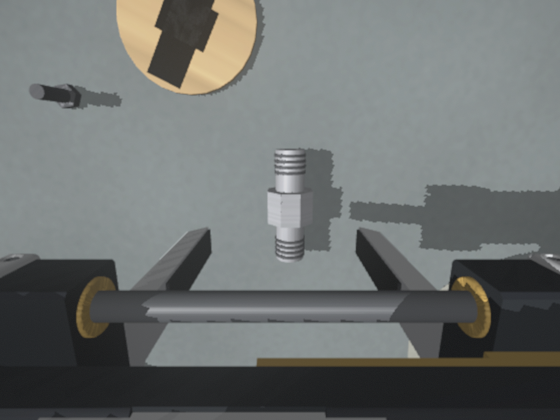

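```bash
python3 - <<'E'
from h import *
from workcell import r
W=load("w16")
cv2.imwrite("pics/u16.png",cv2.resize(W["img"][140:270,240:340,::-1],None,fx=4.6,fy=4.6,interpolation=cv2.INTER_CUBIC))
pa=ray(W,[(290,149.5),(290,261)],.0205); d=pa[1]-pa[0]; print("ends",pa.mean(0),np.linalg.norm(d),np.degrees(np.arctan2(d[1],d[0]))%180)
E
```

```text
ends [0.49955448 0.42937991 0.0205    ] 0.1082268314303658 23.58967378082221
```

View pics/u16.png

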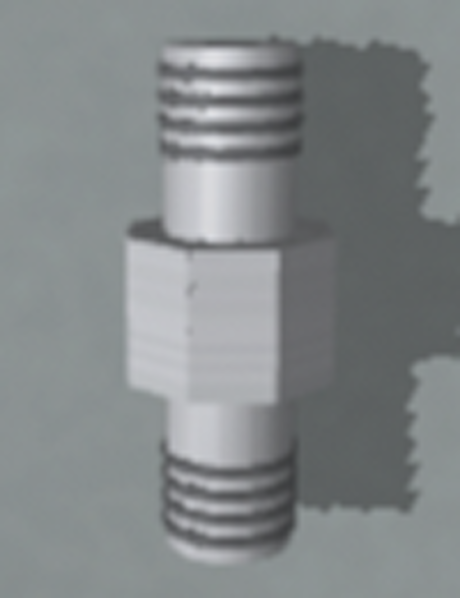

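```bash
python3 - <<'E'
from h import *
from workcell import r
W=load("w16"); f=lambda u,v:(240+u/4.6-.4,140+v/4.6-.4)
p=ray(W,[f(235,248),f(235,402)],.041); print("flat",p.mean(0),np.linalg.norm(p[1]-p[0]))
p=ray(W,[f(127,320),f(335,320)],.025); print("sil",p.mean(0),np.linalg.norm(p[1]-p[0]))
p=ray(W,[f(231,45),f(229,560)],.0205); d=p[1]-p[0]; print("ax",p.mean(0),np.degrees(np.arctan2(d[1],d[0]))%180,np.linalg.norm(d))
s=r.state();P,R=pose(s)
for n,X in (("flat",(.0,0)),): pass
m=ray(W,f(233,325),.041)[0]; t=R.T@(m-P); print("in tool (mm)",t*1000)
print("corrected world", m-R[:,0]*.0017-R[:,2]*.001)
E
```

```text
flat [0.49676662 0.42822912 0.041     ] 0.03019443195219803
sil [0.49971386 0.42914213 0.025     ] 0.0418889122562929
ax [0.49982491 0.42907656 0.0205    ] 23.35511874864878 0.10868987271055568
in tool (mm) [ 5.79781203 68.0612231   2.32012007]
corrected world [0.49830923 0.42662836 0.04100104]
```

Call:
step_arm([
  {"hand": 1, "xyz": [0.005, 0.02, 0.001], "rot": [0.2, 0, 0.1]},
  {"hand": 1, "xyz": [0, 0.03, 0], "rot": [0, 0, 0]},
  {"hand": 1, "xyz": [0, 0.025, 0], "rot": [0, 0, 0]},
  {"hand": 1, "xyz": [0, 0.01, 0], "rot": [0, 0, 0]},
  {"hand": 1, "xyz": [0, 0, 0], "rot": [0, 0, 0]},
  {"hand": 1, "xyz": [0, 0, 0], "rot": [0, 0, 0]},
  {"hand": 1, "xyz": [0, 0, 0], "rot": [0, 0, 0]},
])

```text
clock: 30.93
tcp_pos: [0.4974, 0.4279, 0.0238]
tool_rot: [-0.389, 0.389, 0.592, -0.59]
wrist_force: [-0.3, -0.3, 0.1]
grip_width: 0.094
```

```bash
python3 - <<'E'
from h import *
from workcell import r,optics
s=r.state();print(s["wrist_force"],s["clock"],s["grip_width"]);plan(s,(.498,.4267,.004),113.3)
W=grab(optics,"wrist","w17")
E
```

```text
[-0.33357129 -0.34455382  0.145568  ] 30.9333 0.09400852718105396
tcp [0.4974 0.4279 0.0238] xaxis [-0.396  0.918  0.002] down [ 0.0015  0.0023 -1.    ] yaw 113.33 | shift tool [-1.4 19.8  0. ] mm | turn about tool y 0.0 | turn about tool y -180.0 | level rot [ 0.13 -0.    0.09]
  rel world mm [  0.6  -1.2 -19.8] q7 0.46
```

View pics/w17.png

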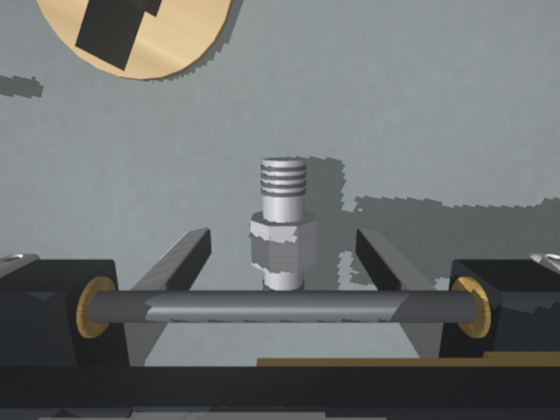

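Call:
step_arm([
  {"hand": 1, "xyz": [-0.0005, 0.01, 0], "rot": [0.1, 0, 0]},
  {"hand": 1, "xyz": [0, 0.006, 0], "rot": [0, 0, 0]},
  {"hand": 1, "xyz": [0, 0.0025, 0], "rot": [0, 0, 0]},
  {"hand": 1, "xyz": [0, 0, 0], "rot": [0, 0, 0]},
  {"hand": 1, "xyz": [0, 0, 0], "rot": [0, 0, 0]},
  {"hand": 1, "xyz": [0, 0, 0], "rot": [0, 0, 0]},
])

```text
clock: 31.48
tcp_pos: [0.497, 0.4263, 0.0035]
tool_rot: [0.389, -0.388, -0.59, 0.591]
wrist_force: [0.5, -0.2, -0.2]
grip_width: 0.0938
```

```bash
python3 - <<'E'
from h import *
from workcell import r,optics
s=r.state();print(s["wrist_force"],s["clock"],s["grip_width"]);plan(s,(.498,.4267,.004),113.3)
E
```

```text
[ 0.48251694 -0.20192091 -0.24516388] 31.4833 0.09375345825075733
tcp [0.497  0.4263 0.0035] xaxis [-0.396  0.918  0.   ] down [-1.8e-03 -6.0e-04 -1.0e+00] yaw 113.34 | shift tool [-0.  -0.5 -1.1] mm | turn about tool y 0.0 | turn about tool y -180.0 | level rot [-0.11 -0.    0.01]
  rel world mm [1.  0.4 0.5] q7 0.45
```

Call:
step_arm([
  {"hand": 1, "xyz": [0, -0.0005, -0.001], "rot": [0, 0, 0]},
  {"hand": 1, "xyz": [0, 0, 0], "rot": [0, 0, 0]},
  {"hand": -1, "xyz": [0, 0, 0], "rot": [0, 0, 0]},
  {"hand": -1, "xyz": [0, 0, 0], "rot": [0, 0, 0]},
  {"hand": -1, "xyz": [0, 0, 0], "rot": [0, 0, 0]},
  {"hand": -1, "xyz": [0, 0, 0], "rot": [0, 0, 0]},
  {"hand": -1, "xyz": [0, 0, 0], "rot": [0, 0, 0]},
  {"hand": -1, "xyz": [0, 0, 0], "rot": [0, 0, 0]},
  {"hand": -1, "xyz": [0, 0, 0], "rot": [0, 0, 0]},
  {"hand": -1, "xyz": [0, 0, 0], "rot": [0, 0, 0]},
  {"hand": -1, "xyz": [0, 0, 0], "rot": [0, 0, 0]},
], squeeze=30)

```text
clock: 32.4
tcp_pos: [0.4977, 0.4271, 0.004]
tool_rot: [0.389, -0.388, -0.591, 0.591]
wrist_force: [0.4, 1.8, -0.4]
grip_width: 0.0408
```

```bash
python3 - <<'E'
from h import *
from workcell import r,optics
s=r.state();print(s["wrist_force"],s["clock"],s["grip_width"]);plan(s,(.384,.282,.12),86.6)
W=grab(optics,"wrist","w18")
E
```

```text
[ 0.37343053  1.84586237 -0.3557182 ] 32.4 0.04077585798178771
tcp [0.4977 0.4271 0.004 ] xaxis [-0.396  0.918  0.001] down [-2.e-03  3.e-04 -1.e+00] yaw 113.35 | shift tool [ -88.1 -115.8  162.1] mm | turn about tool y 26.7 | turn about tool y -153.3 | level rot [-0.1   0.    0.06]
  rel world mm [-113.7 -145.1  116. ] q7 0.45
```

View pics/w18.png

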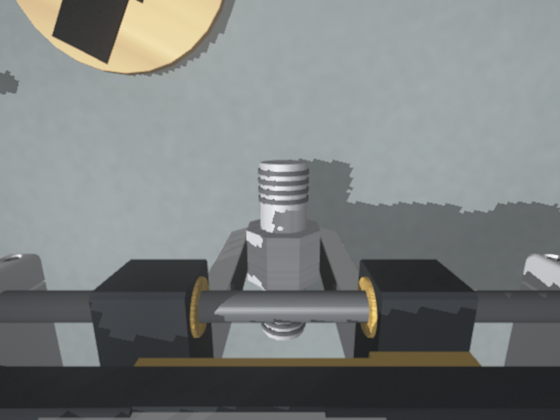

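```bash
python3 - <<'E'
from h import *
from workcell import r
W=load("w18"); s=r.state();P,R=pose(s)
for uv,z in (((283,160),.034),((283,160),.0275),((283,222),.041),((283,338),.0205),((283,338),.0275)):
    print(uv,z,(R.T@(ray(W,uv,z)[0]-P)*1000).round(1))
E
```

```text
(283, 160) 0.034 [ -0.1 -29.9  54.1]
(283, 160) 0.0275 [ -0.1 -23.4  53.5]
(283, 222) 0.041 [ -0.1 -37.   23.5]
(283, 338) 0.0205 [ -0.1 -16.6 -60.6]
(283, 338) 0.0275 [ -0.1 -23.6 -55.1]
```

```bash
python3 - <<'E'
from h import *
W=load("w18")
cv2.imwrite("pics/u18.png",cv2.resize(W["img"][150:350,220:345,::-1],None,fx=3,fy=3,interpolation=cv2.INTER_CUBIC))
from workcell import r
s=r.state();P,R=pose(s)
for zc in (0,2):
  for z,n in ((15,"nut far"),(-15,"nut near"),(52,"end far"),(-52,"end near")):
    for h in ((.041,) if "nut" in n else (.034,.0205,.007)):
        X=P+R[:,2]*(z+zc)/1000; X[2]=h; print(zc,n,h,proj(W,X).round(1)[0])
E
```

```text
0 nut far 0.041 [283.3 237.7]
0 nut near 0.041 [283.3 290.5]
0 end far 0.034 [283.3 164.1]
0 end far 0.0205 [283.2 161.6]
0 end far 0.007 [283.2 159.5]
0 end near 0.034 [283.2 340.9]
0 end near 0.0205 [283.2 326.3]
0 end near 0.007 [283.1 313.6]
2 nut far 0.041 [283.3 234. ]
2 nut near 0.041 [283.3 287.1]
2 end far 0.034 [283.3 160.1]
2 end far 0.0205 [283.2 157.9]
2 end far 0.007 [283.2 156.1]
2 end near 0.034 [283.2 338. ]
2 end near 0.0205 [283.2 323.5]
2 end near 0.007 [283.1 311. ]
```

View pics/u18.png

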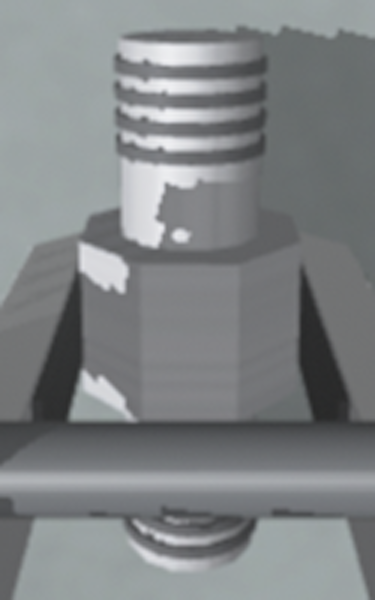

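Call:
step_arm([
  {"hand": -1, "xyz": [0, -0.01, 0], "rot": [0, 0, 0]},
  {"hand": -1, "xyz": [0, -0.02, 0], "rot": [0, 0, 0]},
  {"hand": -1, "xyz": [0, -0.03, 0], "rot": [0, 0, 0]},
  {"hand": -1, "xyz": [0, -0.03, 0], "rot": [0, 3, 0]},
  {"hand": -1, "xyz": [0, -0.02, 0], "rot": [0, 6, 0]},
  {"hand": -1, "xyz": [0, 0, 0], "rot": [0, 6, 0]},
  {"hand": -1, "xyz": [0, 0, 0], "rot": [0, 6, 0]},
  {"hand": -1, "xyz": [0, 0, 0], "rot": [0, 5.7, 0]},
  {"hand": -1, "xyz": [0, 0, 0], "rot": [0, 0, 0]},
  {"hand": -1, "xyz": [0, 0, 0], "rot": [0, 0, 0]},
  {"hand": -1, "xyz": [0, 0, 0], "rot": [0, 0, 0]},
])

```text
clock: 33.37
tcp_pos: [0.4979, 0.4262, 0.1137]
tool_rot: [0.514, -0.514, -0.485, 0.487]
wrist_force: [-0.2, -0.6, -3.6]
grip_width: 0.0408
```

```bash
python3 - <<'E'
from h import *
from workcell import r,optics
s=r.state();print(s["wrist_force"],s["clock"],s["grip_width"]);plan(s,(.3842,.282,.11),86.6)
W=grab(optics,"wrist","w19")
E
python3 pads.py w19 2>/dev/null
```

```text
[-0.21348107 -0.59079084 -3.60375958] 33.3667 0.04081682672204789
tcp [0.4979 0.4262 0.1137] xaxis [ 0.056  0.998 -0.002] down [-0.0022 -0.0016 -1.    ] yaw 86.78 | shift tool [-150.4    4.2  105.4] mm | turn about tool y 0.2 | turn about tool y -179.8 | level rot [-0.12  0.   -0.1 ]
  rel world mm [-113.7 -144.2   -3.7] q7 0.14
R 60.0 circ (385.6830139160156, 283.53759765625) silh [0.3606 0.2827] axis 166.1 ratio 3.97 hex normal 16.7
```

View pics/w19.png

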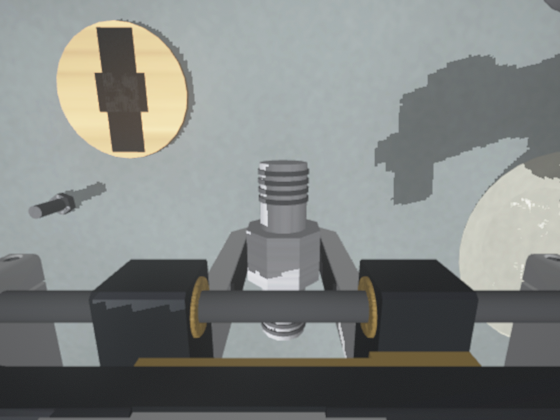

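Call:
step_arm([
  {"hand": -1, "xyz": [-0.0107, 0, 0.0075], "rot": [0, 0.2, 0]},
  {"hand": -1, "xyz": [-0.0215, 0, 0.015], "rot": [0, 0, 0]},
  {"hand": -1, "xyz": [-0.0215, 0, 0.015], "rot": [0, 0, 0]},
  {"hand": -1, "xyz": [-0.0215, 0, 0.015], "rot": [0, 0, 0]},
  {"hand": -1, "xyz": [-0.0215, 0, 0.015], "rot": [0, 0, 0]},
  {"hand": -1, "xyz": [-0.0215, 0, 0.015], "rot": [0, 0, 0]},
  {"hand": -1, "xyz": [-0.0215, 0, 0.015], "rot": [0, 0, 0]},
  {"hand": -1, "xyz": [-0.0105, 0, 0.0075], "rot": [0, 0, 0]},
  {"hand": -1, "xyz": [0, 0, 0], "rot": [0, 0, 0]},
  {"hand": -1, "xyz": [0, 0, 0], "rot": [0, 0, 0]},
  {"hand": -1, "xyz": [0, 0, 0], "rot": [0, 0, 0]},
])

```text
clock: 34.33
tcp_pos: [0.385, 0.2846, 0.1146]
tool_rot: [0.516, -0.515, -0.484, 0.484]
wrist_force: [-0.2, 0.8, -4.4]
grip_width: 0.0409
```

Call:
step_arm([
  {"hand": -1, "xyz": [0, 0.02, 0], "rot": [0, 0, 0]},
  {"hand": -1, "xyz": [0, 0.025, 0], "rot": [0, 0, 0]},
  {"hand": -1, "xyz": [0, 0.015, 0], "rot": [0, 0, 0]},
  {"hand": -1, "xyz": [0, 0, 0], "rot": [0, 0, 0]},
  {"hand": -1, "xyz": [0, 0, 0], "rot": [0, 0, 0]},
  {"hand": -1, "xyz": [0, 0, 0], "rot": [0, 0, 0]},
  {"hand": -1, "xyz": [0, 0, 0], "rot": [0, 0, 0]},
])

```text
clock: 34.92
tcp_pos: [0.3846, 0.2844, 0.0552]
tool_rot: [0.516, -0.515, -0.484, 0.484]
wrist_force: [0.2, 0.5, -4.1]
grip_width: 0.0407
```

```bash
python3 - <<'E'
from h import *
from workcell import r,optics
s=r.state();print(s["wrist_force"],s["clock"],s["grip_width"]);plan(s,(.3848,.2825,.01),86.6)
W=grab(optics,"wrist","w20")
E
python3 pads.py w20 2>/dev/null
```

```text
[ 0.22456162  0.46219114 -4.11718124] 34.9167 0.04074719791576966
tcp [0.3846 0.2844 0.0552] xaxis [0.062 0.998 0.001] down [-3.e-04  1.e-03 -1.e+00] yaw 86.45 | shift tool [-1.9 45.2 -0.3] mm | turn about tool y -0.2 | turn about tool y 179.8 | level rot [-0.02 -0.    0.06]
  rel world mm [  0.2  -1.9 -45.2] q7 -0.13
R 59.7 circ (385.00311279296875, 283.24359130859375) silh [nan nan] axis 90.0 ratio nan hex normal 30.0
```

View pics/w20.png

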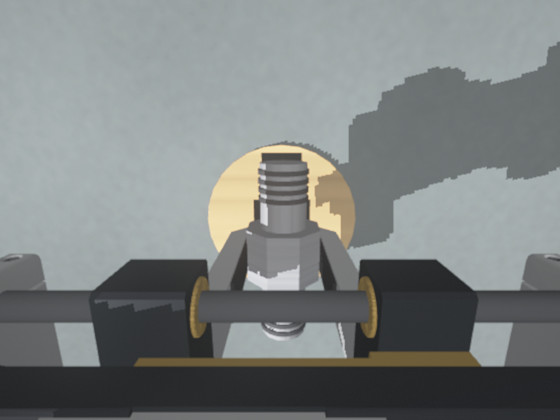

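```bash
python3 - <<'E'
from h import *
from workcell import r
W=load("w20"); s=r.state();P,R=pose(s)
cv2.imwrite("pics/u20.png",cv2.resize(W["img"][135:275,195:370,::-1],None,fx=4.5,fy=4.5,interpolation=cv2.INTER_CUBIC))
e=ray(W,[(261,153.5),(302,153.5)],.006); print(e, np.linalg.norm(e[1]-e[0])); a=R[:,2]; print("tool z",a, "silh centre est",e.mean(0)-a*.054)
E
```

```text
[[0.33158544 0.27092585 0.006     ]
 [0.33353691 0.30242708 0.006     ]] 0.031561616487211425
tool z [-9.98061898e-01  6.22285152e-02  2.46026839e-04] silh centre est [0.38645652 0.28331613 0.00598671]
```

View pics/u20.png

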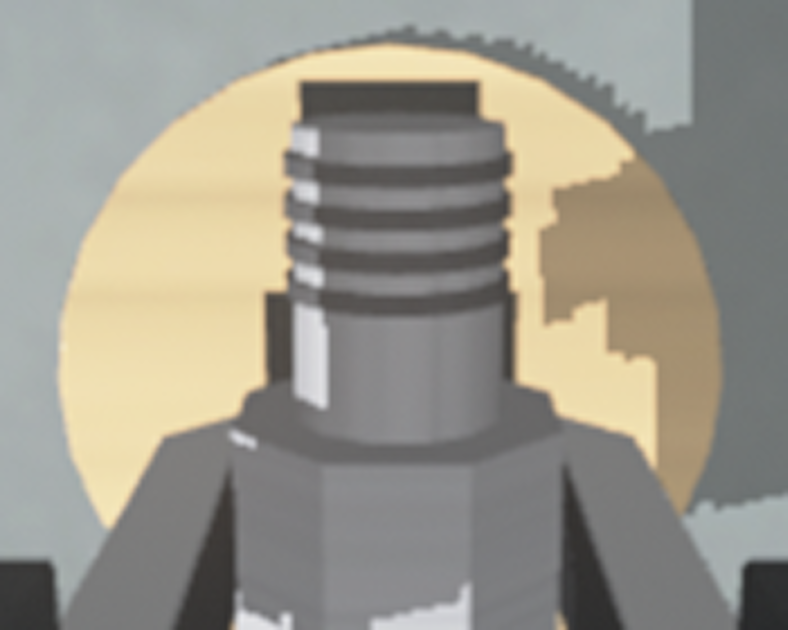

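```bash
python3 - <<'E'
from h import *
from workcell import r
W=load("w20"); s=r.state();P,R=pose(s); f=lambda u,v:(195+u/4.5-.4,135+v/4.5-.4)
a=np.array([np.cos(np.radians(176.6)),np.sin(np.radians(176.6)),0])
for n,p,o in (("end",f(389.5,83),.054),("block",f(390,293),.017)):
    c=ray(W,p,.006)[0]-a*o; print(n,c.round(4), "in tool mm",(R.T@(c-P)*1000).round(1))
e=ray(W,[f(300,83),f(479,83)],.006); d=e[1]-e[0]; print("end edge ang",np.degrees(np.arctan2(d[1],d[0]))-90, "tool z ang", np.degrees(np.arctan2(R[1,2],R[0,2])))
e=ray(W,[f(265,293),f(515,293)],.006); print(np.linalg.norm(e[1]-e[0]))
E
```

```text
end [0.3861 0.2832 0.006 ] in tool mm [-0.8 49.2 -1.5]
block [0.3859 0.2832 0.006 ] in tool mm [-0.9 49.2 -1.4]
end edge ang -3.5447779984323518 tool z ang 176.4322634659919
0.04438951635773764
```

Call:
step_arm([
  {"hand": -1, "xyz": [-0.001, 0.015, -0.0008], "rot": [0, 0, 0]},
  {"hand": -1, "xyz": [0, 0.015, 0], "rot": [0, 0, 0]},
  {"hand": -1, "xyz": [0, 0.008, 0], "rot": [0, 0, 0]},
  {"hand": -1, "xyz": [0, 0, 0], "rot": [0, 0, 0]},
  {"hand": -1, "xyz": [0, 0, 0], "rot": [0, 0, 0]},
  {"hand": -1, "xyz": [0, 0, 0], "rot": [0, 0, 0]},
  {"hand": -1, "xyz": [0, 0, 0], "rot": [0, 0, 0]},
])

```text
clock: 35.55
tcp_pos: [0.385, 0.2825, 0.0169]
tool_rot: [0.516, -0.515, -0.484, 0.484]
wrist_force: [-0.2, 0.1, -3.6]
grip_width: 0.0409
```

```bash
python3 - <<'E'
from h import *
from workcell import r,optics
s=r.state();print(s["wrist_force"],s["clock"],s["grip_width"]);plan(s,(.3853,.283,.01),86.6)
W=grab(optics,"wrist","w21")
cv2.imwrite("pics/u21.png",cv2.resize(W["img"][135:275,195:370,::-1],None,fx=4.5,fy=4.5,interpolation=cv2.INTER_CUBIC))
E
```

```text
[-0.18709771  0.1417311  -3.61634754] 35.55 0.040867004331752096
tcp [0.385  0.2825 0.0169] xaxis [ 0.062  0.998 -0.   ] down [-8.e-04  0.e+00 -1.e+00] yaw 86.44 | shift tool [ 0.5  6.9 -0.3] mm | turn about tool y -0.2 | turn about tool y 179.8 | level rot [-0.05 -0.   -0.  ]
  rel world mm [ 0.3  0.5 -6.9] q7 -0.21
```

View pics/u21.png

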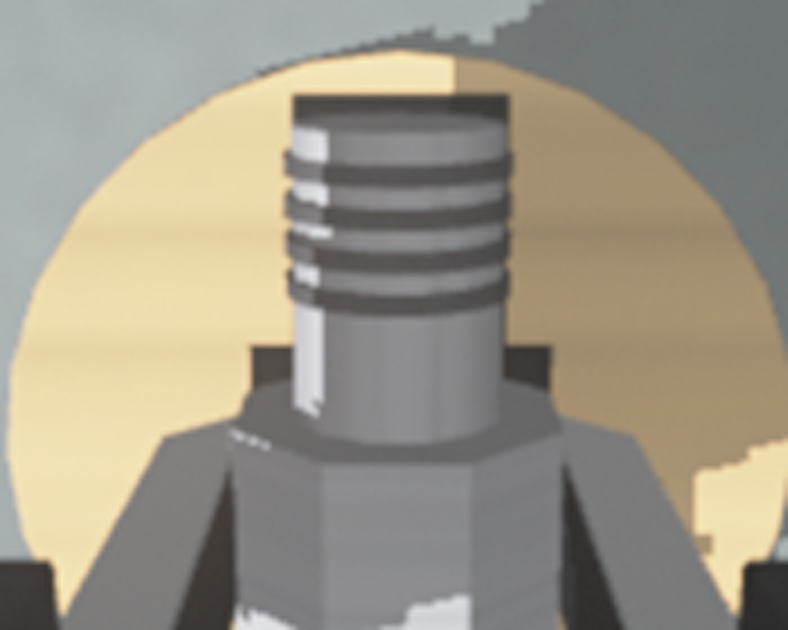

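```bash
python3 - <<'E'
from h import *
from workcell import r
W=load("w21"); s=r.state();P,R=pose(s); f=lambda u,v:(195+u/4.5-.4,135+v/4.5-.4)
a=np.array([np.cos(np.radians(176.6)),np.sin(np.radians(176.6)),0])
for n,p,o in (("end",f(401,96),.054),("block",f(401,346),.017)):
    c=ray(W,p,.006)[0]-a*o; print(n,c.round(4), "in tool mm",(R.T@(c-P)*1000).round(1))
E
```

```text
end [0.3859 0.2833 0.006 ] in tool mm [ 0.9 10.9 -0.9]
block [0.3858 0.2832 0.006 ] in tool mm [ 0.8 10.9 -0.8]
```

Call:
step_arm([
  {"hand": -1, "xyz": [0.0006, 0.003, -0.0008], "rot": [0, 0, 0]},
  {"hand": -1, "xyz": [0, 0.002, 0], "rot": [0, 0, 0]},
  {"hand": -1, "xyz": [0, 0.001, 0], "rot": [0, 0, 0]},
  {"hand": -1, "xyz": [0, 0, 0], "rot": [0, 0, 0]},
  {"hand": -1, "xyz": [0, 0, 0], "rot": [0, 0, 0]},
])

```text
clock: 36.02
tcp_pos: [0.3853, 0.2826, 0.0101]
tool_rot: [0.516, -0.515, -0.483, 0.485]
wrist_force: [0.8, 0.2, -4.3]
grip_width: 0.0408
```

Call:
step_arm([
  {"hand": -1, "xyz": [0, 0.0007, 0], "rot": [0, 0, 0]},
  {"hand": -1, "xyz": [0, 0, 0], "rot": [0, 0, 0]},
  {"hand": -1, "xyz": [0, 0, 0], "rot": [0, 0, 0]},
])

```text
clock: 36.27
tcp_pos: [0.3854, 0.2826, 0.0098]
tool_rot: [0.515, -0.515, -0.484, 0.485]
wrist_force: [-0.3, -0.8, 3.2]
grip_width: 0.0411
```

Contact. Release and rise.

Call:
step_arm([
  {"hand": 0.1, "xyz": [0, 0, 0], "rot": [0, 0, 0]},
  {"hand": 0.3, "xyz": [0, 0, 0], "rot": [0, 0, 0]},
  {"hand": 0.6, "xyz": [0, 0, 0], "rot": [0, 0, 0]},
  {"hand": 0.6, "xyz": [0, -0.02, 0], "rot": [0, 0, 0]},
  {"hand": 1, "xyz": [0, -0.04, 0], "rot": [0, 0, 0]},
  {"hand": 1, "xyz": [0, -0.04, 0], "rot": [0, 0, 0]},
  {"hand": 1, "xyz": [0.0, -0.04, -0.02], "rot": [0, 0, 0]},
  {"hand": 1, "xyz": [0, -0.04, -0.03], "rot": [0, 0, 0]},
  {"hand": 1, "xyz": [0, -0.03, -0.03], "rot": [0, 0, 0]},
  {"hand": 1, "xyz": [0, 0, 0], "rot": [0, 0, 0]},
  {"hand": 1, "xyz": [0, 0, 0], "rot": [0, 0, 0]},
  {"hand": 1, "xyz": [0, 0, 0], "rot": [0, 0, 0]},
])

```text
clock: 37.27
tcp_pos: [0.4578, 0.2777, 0.2086]
tool_rot: [0.516, -0.515, -0.483, 0.485]
wrist_force: [-1.2, 0.2, 0.0]
grip_width: 0.0939
```

```bash
python3 - <<'E'
from h import *
from workcell import r,optics
s=r.state();print(s["wrist_force"],s["clock"],s["grip_width"],s["tcp_pos"])
W=grab(optics,"wrist","w22"); T=grab(optics,"top","top22")
x,y=W["img"].shape[:2]
cv2.imwrite("pics/u22.png",cv2.resize(W["img"][90:260,190:380,::-1],None,fx=4,fy=3.5,interpolation=cv2.INTER_CUBIC))
cv2.imwrite("pics/t22.png",cv2.resize(T["img"][130:260,160:360,::-1],None,fx=4,fy=4,interpolation=cv2.INTER_CUBIC))
E
python3 pads.py w22 2>/dev/null
```

```text
[-1.2471015   0.21016744  0.03497129] 37.2667 0.09392957603064739 [0.45776461 0.2776653  0.20864723]
R 59.9 circ (385.56982421875, 283.4150695800781) silh [nan nan] axis 90.0 ratio nan hex normal 30.0
```

View pics/w22.png

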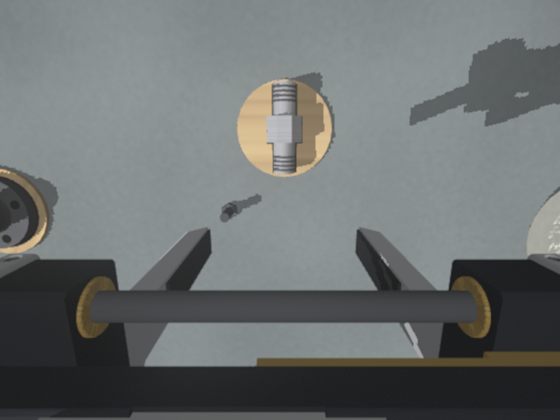

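View pics/t22.png

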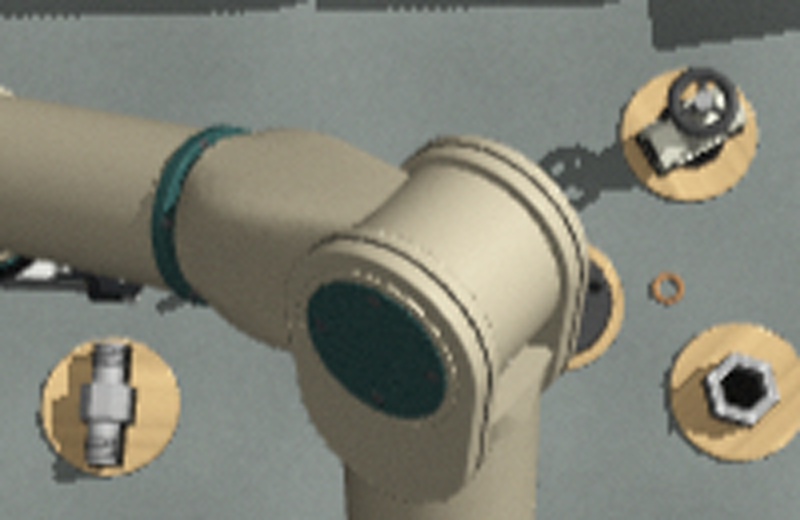

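View pics/u22.png

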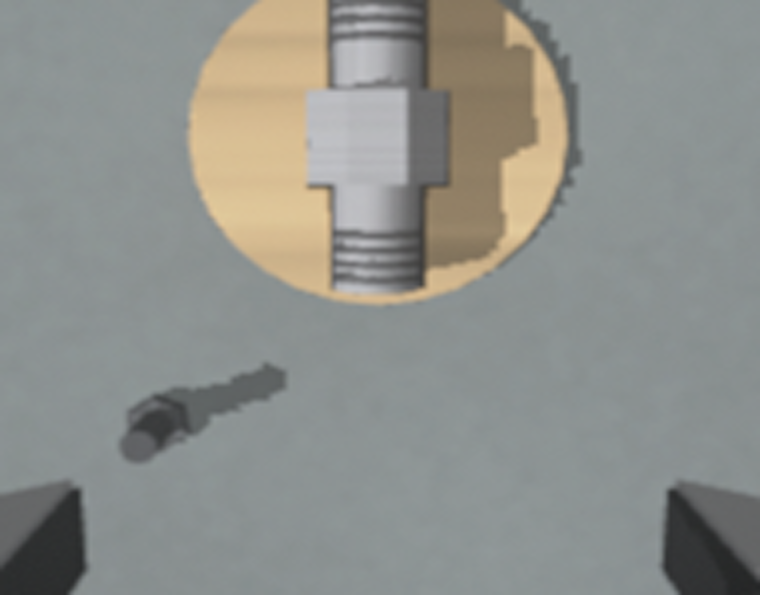

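```bash
python3 - <<'E'
from h import *
W=load("w22");T=load("top22")
g=lambda u,v:(160+u/4-.4,130+v/4-.4)
print("top: valve wheel",ray(T,g(703,101),.104)[0],"vs pad .6155 -.2294")
print("top: nut",ray(T,g(741.5,389),.035)[0],"vs pad .3859 -.2651")
print("top: union",ray(T,[g(112,345),g(103,463)],.0265).mean(0),"vs .3826 .2805")
E
```

```text
top: valve wheel [ 0.61645731 -0.23100932  0.104     ] vs pad .6155 -.2294
top: nut [ 0.38356668 -0.26285201  0.035     ] vs pad .3859 -.2651
top: union [0.3816919 0.2781251 0.0265   ] vs .3826 .2805
```

```bash
python3 - <<'E'
from workcell import r,ticket
s=r.state();print(s["clock"],abs(s["dq"]).max(),s["wrist_force"]); print(ticket.sign_off())
E
```

```text
37.3667 0.0059374936455186145 [ 0.24296059  0.4109534  -0.88225347]
the job is handed in; nothing more can be done
None
```

I placed all four parts on their matching pads in the order asked (flange, nut, valve, union), each lowered until the wrist force showed contact before release. I handed the job in at 37.4 s with the gripper open and clear of everything. The elbow and the pink discs were not touched.

| Part | Offset from silhouette centre | Turn |
|---|---|---|
| Flange | about 0.7 mm (wrist camera) | round, none needed |
| Nut | about 1 mm (wrist camera) | within about 1° of its hexagon |
| Valve | about 1.5 mm, towards −y (both cameras) | along its bar within about 2° |
| Union | about 1 mm in the wrist view just before release | within about 0.5° of its bar |

- **Cameras disagree:** the top and wrist views differ by about 3 mm in absolute position. I placed the parts by differences within one camera, or by the average of the two.
- **Rougher top-view check:** coarse readings by eye after the last placement put the nut about 3 mm and the union about 2.5 mm from the pad centres. That conflicts with the finer wrist views, which I trusted.

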